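Ready the weighing pan under the shelf and run the scale check

TASK

The weighing pan lies upside down on the draining rack; turn it right way up there beneath the low shelf, without bringing it out from under the shelf before that, and let go of it. Then fetch it out by its handle, set it squarely in the middle of the scale's plate, and stand every test weight that is on the table upright in the pan. With all of them in, press the scale's button fully down and release it, leaving the crockery, bottles and other things around where they are.

Things in the scene. Friction and masses are not known exactly. Their poses are not given: they have to be found in the camera images.
- rack: Draining rack, fixed, on the robot's right. Origin on the table at its middle, x pointing away from the robot's side, z up. Its grey deck (x -70 to +90, y -90 to +90 mm, top 45 mm above the table) carries the pan. A shelf of steel slats hangs over it, on two posts at the rear only (x 95, y +-80 mm): front and sides are open.
- shelf_edge (a point): Middle of the shelf's front lower edge (73 mm in front of the rack's middle), 160 mm above the table: 115 mm headroom over the deck. Axes as the rack's. The shelf covers rack x -73 to +100, y -90 to +90 mm; top 175 mm above the table; two fixed jars on its rear half reach 262 mm.
- pan: Steel weighing pan, 280 g: open dish 120 (x) by 90 (y) by 30 mm (z), walls and floor 4 mm, with a handle along -x. Origin at the middle of the dish on the handle's axis, 15 mm from underside and rim; z points out of the open side (down at the start). It starts upside down on the deck beneath the shelf, handle sticking out in front. It can stand by itself on a long side, axis 45 mm above the deck.
- grip (a point): Point on the axis of the pan's handle, 150 mm from the pan's origin (pan axes). The straight black handle is eight-sided, 22 mm across flats (flats every 45 degrees, two of them facing the pan's y, two its z), and runs along the pan's -x from 60 to 195 mm from the origin. At the start its axis is 60 mm above the table.
- scale: Bench scale, fixed, on the robot's left. Origin on the table beneath the middle of its steel plate, x pointing away from the robot's side, y left, z up. Housing 180 (x) by 160 (y) by 40 mm, plate 150 (x) by 140 (y) mm. A console 50 mm high along its left side (y 80 to 160 mm) bears a display and the button. The pan goes on with its handle along the scale's -x.
- plate (a point): Middle of the top of the scale's plate, 50 mm above the table; axes as the scale's. With the pan set down, the pan's origin is 15 mm above it.
- start_top (a point): Centre of the top of the scale's round spring push button (32 mm diameter), pressed straight down.
- start (a joint): Travel of the scale's button: 0 when released, 0.006 m fully down (about 5 N); it springs back.
- weight0: A test weight, 60 mm high, standing on the table between rack and scale: a round steel body 44 mm diameter and 24 high, a thin stem 10 mm diameter, and a round black knob 22 mm diameter from 46 to 60 mm above the base. About 300 g. Origin at the centre of its underside, z up. Two or three of the four are present, all alike.
- weight1: A test weight, 60 mm high, standing on the table between rack and scale: a round steel body 44 mm diameter and 24 high, a thin stem 10 mm diameter, and a round black knob 22 mm diameter from 46 to 60 mm above the base. About 300 g. Origin at the centre of its underside, z up. Two or three of the four are present, all alike.
- weight2: A test weight, 60 mm high, standing on the table between rack and scale: a round steel body 44 mm diameter and 24 high, a thin stem 10 mm diameter, and a round black knob 22 mm diameter from 46 to 60 mm above the base. About 300 g. Origin at the centre of its underside, z up. Two or three of the four are present, all alike.
- weight3: A test weight, 60 mm high, standing on the table between rack and scale: a round steel body 44 mm diameter and 24 high, a thin stem 10 mm diameter, and a round black knob 22 mm diameter from 46 to 60 mm above the base. About 300 g. Origin at the centre of its underside, z up. Two or three of the four are present, all alike.
- sauce: Amber sauce bottle, 56 mm diameter, 140 high; a loose bystander, to be left alone. Origin at its underside.
- vinegar: Vinegar bottle, 50 mm diameter, 130 high; a loose bystander, to be left alone. Origin at its underside.
- cup: White cup, 72 mm wide, 75 high; a loose bystander, to be left alone. Origin at its underside.
- jar: Jar with steel lid, 60 mm diameter, 70 high; a loose bystander, to be left alone. Origin at its underside.
- bowl: White bowl, 110 mm wide, 50 high; a loose bystander, to be left alone. Origin at its underside.
- spoon: Spoon lying on the table; a loose bystander, to be left alone. Origin at its underside.
- notebook: Notebook 100 by 140 by 12 mm lying on the table; a loose bystander, to be left alone. Origin at its underside.
Mind the look-alikes: they are no part of the job. Leave any yellow look-alike of the weight0 alone.

How it is judged:
On the way, in this order (a step that is already met when the one before it is completed fails the run):
1. the pan lies right way up on the deck beneath the shelf, let go (x of pan in the frame of rack between -0.045 and 0.05 m and y of pan in the frame of rack between -0.055 and 0.055 m and z of pan in the frame of rack between 0.054 and 0.067 m and angle between pan's own z axis and vertical below 0.12 rad and linear speed of pan below 0.03 m/s and contact force between the fingers and pan below 0.1 N), for 0.3 s.
2. the pan rests right way up on the middle of the scale's plate, let go (x of pan in the frame of plate between -0.035 and 0.035 m and y of pan in the frame of plate between -0.03 and 0.03 m and z of pan in the frame of plate between 0.009 and 0.021 m and angle between pan's own z axis and vertical below 0.1 rad and linear speed of pan below 0.03 m/s and contact force between the fingers and pan below 0.1 N), for 0.3 s.
3. every test weight stands upright in the pan on the scale, let go (x of pan in the frame of plate between -0.035 and 0.035 m and y of pan in the frame of plate between -0.03 and 0.03 m and z of pan in the frame of plate between 0.009 and 0.021 m and angle between pan's own z axis and vertical below 0.1 rad and linear speed of each of pan, weight0, weight1, weight2, weight3 below 0.03 m/s and x of weight0 in the frame of pan between -0.05 and 0.05 m and y of weight0 in the frame of pan between -0.035 and 0.035 m and z of weight0 in the frame of pan between -0.016 and -0.005 m and angle between each of weight0, weight1, weight2, weight3's own z axis and vertical below 0.12 rad and contact force between the fingers and weight0 below 0.1 N and x of weight1 in the frame of pan between -0.05 and 0.05 m and y of weight1 in the frame of pan between -0.035 and 0.035 m and z of weight1 in the frame of pan between -0.016 and -0.005 m and contact force between the fingers and weight1 below 0.1 N and x of weight2 in the frame of pan between -0.05 and 0.05 m and y of weight2 in the frame of pan between -0.035 and 0.035 m and z of weight2 in the frame of pan between -0.016 and -0.005 m and contact force between the fingers and weight2 below 0.1 N and x of weight3 in the frame of pan between -0.05 and 0.05 m and y of weight3 in the frame of pan between -0.035 and 0.035 m and z of weight3 in the frame of pan between -0.016 and -0.005 m and contact force between the fingers and weight3 below 0.1 N), for 0.3 s.
4. the scale's button is pressed fully down (value of joint start above 0.0052 m), for 0.05 s.
5. the button is released (value of joint start below 0.001 m), for 0.1 s.
At the end, for the whole second after the job is handed in: The pan rests right way up on the scale's plate (centre within 35 mm along and 30 mm across, tilt under 0.1 rad), every weight present stands upright on the pan's floor (tilt under 0.12 rad), all at rest and let go, and the button is out again (all of step 3 and contact force between the fingers and pan below 0.1 N and value of joint start below 0.001 m); the robot touches nothing.
It fails at once if the pan leaves the space beneath the shelf while it is upside down or on edge (centre more than 55 mm forward, or 65 mm back or 80 mm aside, of the rack's middle) (angle between pan's own z axis and vertical above 1.2 rad and (x of pan in the frame of rack below -0.055 m or x of pan in the frame of rack above 0.065 m or y of pan in the frame of rack below -0.08 m or y of pan in the frame of rack above 0.08 m)).
It fails at once if a bystander is moved more than 40 mm (distance of any of sauce, vinegar, cup, jar, bowl, spoon, notebook from where it was at the start of the episode above 0.04 m).
Of weight0, weight1, weight2, weight3 only 2 to 3 are there at a start; the rules pass over those that are not, and their reading is None.
At some moment in a run one of weight0, weight1, weight2, weight3 may be knocked a few centimetres aside while the robot is not near it.
It also fails if it takes over 210 s, if anything falls off the work surface, if the arm or the gripper's body presses on something with over 40 N, if the wrist force passes 120 N, or if a joint passes its speed limit or range.

ROBOT

A 6-joint arm with a two-finger parallel gripper is mounted at the origin on the work surface. World frame = base frame: x ahead of the robot, y to its left, z up, the work surface at z = 0. Lengths are in m, angles in rad, forces in N, time in s.
With the tool pointing down it reaches from about 0.375 to 0.9 m from the base axis. Payload 3.1 kg.
Tool frame: the origin (TCP) lies on the centre line of the jaws, within the pads' length; the fingertips stand robot.tip_reach ahead of it and the grasp point (between the pads) lies 8 mm behind it (robot.tip_reach is the distance from the TCP to the fingertips, in m); z points along the fingers, y is the line along which they close (so a half turn about z gives the same grasp; the last joint's range is limited). The gripper opens to 87 mm and grips with 3 to 60 N. Pads are 19 mm wide; open, the fingers measure 117 mm over their backs; the gripper's body (75 mm by 190 mm) begins 51 mm behind the grasp point.
Start: joints at [-1.286, 0.527, 1.433, -0, 1.181, -0.178], TCP at [0.28, -0.559, 0.234] pointing down, gripper open.
Joint ranges: [-3.08, 3.08], [-0.75, 2.2], [0.22, 2.44], [-1.43, 4.57], [0, 2.65], [-2.85, 2.85]. Speed limits (rad/s): [2.79, 2.79, 3.14, 3.14, 3.14, 3.14].

INTERFACE

Orientations are given as a unit quaternion [x, y, z, w].
In Python, from rig import robot gives the robot as it stands.
- The arm moves only by the tool jog_arm, never from a script. Its argument "motion" is one flat list of numbers, 7 for each row, row after row: the shift along the tool's x, y, z scaled (see below), then the turn, a rotation vector about the tool's x, y, z scaled (see below), then the gripper's target within -1 to 1 (shut at 1, half-way at 0, fully open at -1). In form: [x, y, z, rx, ry, rz, hand, x, y, z, rx, ry, rz, hand, ...]. A call has 1 to 12 rows; each row shifts and turns the commanded pose from where the row before left it, along the tool's axes as they then stand; what a row does not reach is not made up. The controller multiplies each number of a shift by 4 cm and each number of a turn by 4 degrees. A row lasts 1/8 s, in which the tool goes at most 62.5 mm and 10.7 degrees, less where a joint would pass 70% of its speed; a pose out of reach is approached as far as the arm can. A call with a number of a shift or a turn outside -1 to 1 is refused whole. A call with a gripper value outside its range is refused whole. The fingers move at their own pace and stop on an object; "grip_force" is the grip in N (left out, the last holds). Time passes only in rows, so rows that do not move let the fingers close. It gives the time, the measured TCP pose, the force, the opening and the grip force at its end, in the units of the state.
- robot.get_obs(): the state, without advancing time (a new reading comes with each control period).
- robot.camera(name): name is "scene" or "top" or "wrist"; returns the picture (480x640x3 uint8, blue, green, red); there is no depth.
- robot.calibration(name): a dict with "fx", "fy", "cx", "cy" (pixels), "R" (3x3) and "t" (3): a world point X has camera coordinates R X + t; the wrist camera has in their place "T_tool_cam" (4x4, takes a point from camera to tool coordinates, whose origin is the TCP and whose axes are the flange's). Camera axes: x right, y down, z forward; pixel columns grow to the right and rows downward; lengths in m; the calibration is good to about 2 mm. A picture is of the moment at which its call begins: read the wrist's pose just before it. calibration takes no time and is no camera call.
- robot.hand_in(): hands the job in; it is judged then, once.
The state is a dict: "time": time; "q": joint angles; "joint_velocities": joint speeds; "joint_torque": joint torques, N m; "position": TCP position; "tool_rot": TCP orientation; "ft_force": force on the tool from outside, world axes, zero at the start; "moment": the same for the moment, N m; "grip_width": finger opening in m; "grip_force": force on a finger pad.
Only numpy, scipy, OpenCV 4.12 (cv2) and the standard library are available. Lean on these libraries where they do the work, as an engineer would, in place of code of your own. Each camera call takes 0.05 s, during which the arm holds its last target. There are 200 camera calls.

## Working session

There is one attempt and no reset: what is moved stays moved. The work goes in short steps, Python scripts to look and compute and a tool call to move; the robot and the scene stay as the last step left them, time stands still between calls to the robot, and variables do not carry over. Pictures are saved under pics/ and viewed, at most 14 in all, crops included, and the job is handed in when it is done.

Besides the shell and the picture viewer there is one more tool, called after "Call:" as name(argument=value, ...) on one line, values as JSON. jog_arm: Moves the arm, as the interface text tells. Shifts and turns lie within -1 to 1; 1 stands for 4 cm of shift or 4 degrees of turn. Its arguments: {"type":"object","properties":{"motion":{"type":"array","items":{"type":"number"}},"grip_force":{"type":"number"}},"required":["motion"]}

```bash
mkdir -p pics; ls; python3 - <<'E'
from rig import robot
import cv2,numpy as np
o=robot.get_obs()
for k in o: print(k,np.round(o[k],4) if o[k] is not None else None)
print(robot.tip_reach)
for n in ("scene","top","wrist"):
    cv2.imwrite(f"pics/{n}0.png",robot.camera(n)); print(n,robot.calibration(n))
E
```

```text
pics
time 0.0
q [-1.2855  0.5285  1.4339  0.      1.1814 -0.1785]
joint_velocities [-0.0004 -0.0005 -0.0013 -0.0026  0.002  -0.0002]
joint_torque [-9.00000e-04 -4.40043e+01 -1.76593e+01  6.34000e-02  5.83000e-02
 -1.00000e-04]
position [ 0.2794 -0.5583  0.2326]
tool_rot [ 9.732e-01  2.298e-01 -1.000e-04 -1.100e-03]
ft_force [ 0.1869  1.0061 -0.2863]
moment [-0.0048  0.0096 -0.0208]
grip_force 0.0
grip_width 0.0871
0.011
scene {'fx': 608.358345183974, 'fy': 608.358345183974, 'cx': 323.81960954165567, 'cy': 242.88129734581682, 'R': array([[ 0.59701206,  0.80223182,  0.00084503],
       [ 0.58147674, -0.4320024 , -0.68939012],
       [-0.55268563,  0.41206558, -0.72438978]]), 't': array([-0.30193289, -0.24626066,  1.75441878])}
top {'fx': 472.8071807724998, 'fy': 472.8071807724998, 'cx': 324.65181451443675, 'cy': 234.9281250149375, 'R': array([[-0.01884288, -0.99956726, -0.02258829],
       [-0.99690864,  0.02050674, -0.07584619],
       [ 0.07627658,  0.0210893 , -0.99686364]]), 't': array([-0.02130634,  0.56246731,  1.29292485])}
wrist {'fx': 431.9757645414949, 'fy': 431.9757645414949, 'cx': 329.23907418056996, 'cy': 237.6596479475355, 'T_tool_cam': array([[-2.45060023e-04, -9.65486273e-01, -2.60453827e-01,
         7.04951426e-02],
       [ 9.99999930e-01, -3.09859888e-04,  2.07735332e-04,
         5.11476232e-04],
       [-2.81269805e-04, -2.60453758e-01,  9.65486282e-01,
        -1.51739956e-01],
       [ 0.00000000e+00,  0.00000000e+00,  0.00000000e+00,
         1.00000000e+00]])}
```

View pics/scene0.png

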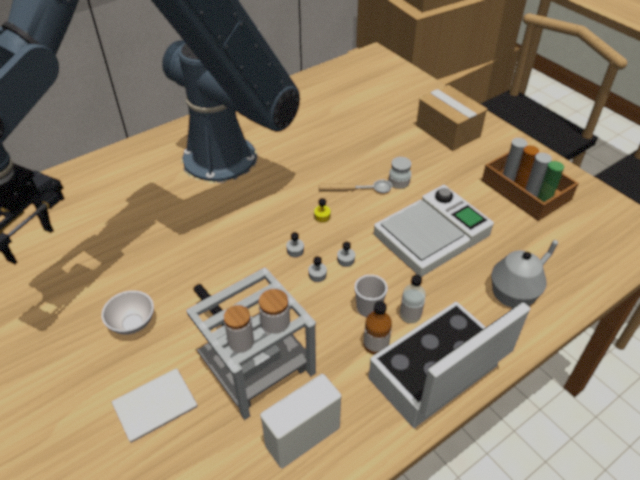

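View pics/top0.png

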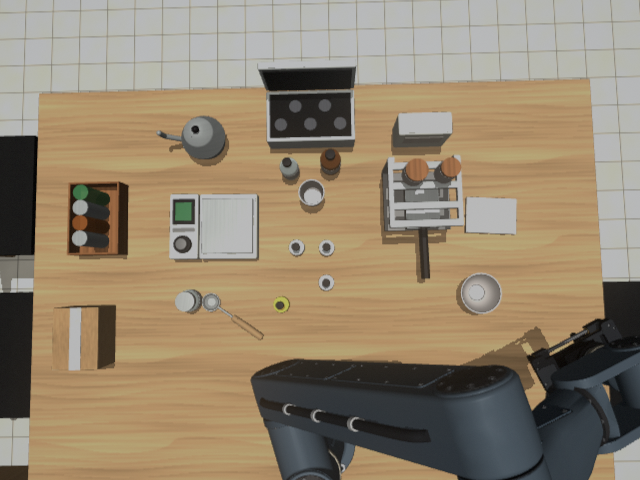

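View pics/wrist0.png

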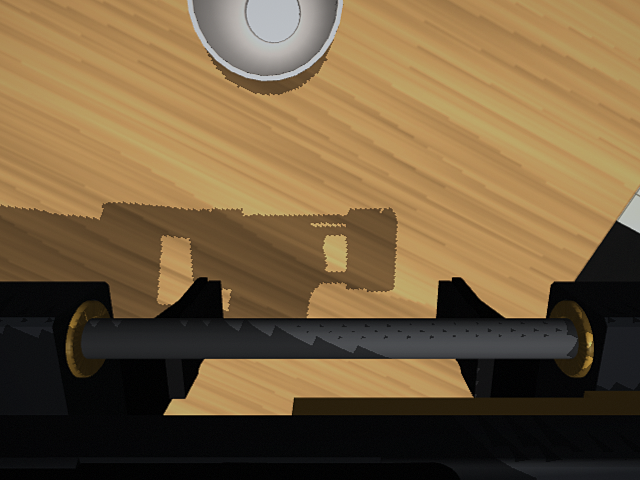

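Top view: three weights near (296,247), (327,247), (326,283), and a yellow look-alike at (281,304). The pan handle runs from (422,230) to (425,278), the plate centre is about (229,227) and the button about (182,243).

```bash
cat > h.py <<'E'
from rig import robot
import numpy as np, cv2
from scipy.spatial.transform import Rotation as Rn
def bp(name,uv,z):
    c=robot.calibration(name)
    if name=="wrist":
        o=robot.get_obs(); Rt=Rn.from_quat(o["tool_rot"]).as_matrix(); T=c["T_tool_cam"]
        A=Rt@T[:3,:3]; C=Rt@T[:3,3]+o["position"]
    else: A=c["R"].T; C=-A@c["t"]
    d=A@np.array([(uv[0]-c["cx"])/c["fx"],(uv[1]-c["cy"])/c["fy"],1])
    return C+d*(z-C[2])/d[2]
def snap(name,fn):
    im=robot.camera(name); cv2.imwrite("pics/"+fn,im); return im
def st():
    o=robot.get_obs(); R=Rn.from_quat(o["tool_rot"]).as_matrix()
    print("t",o["time"],"pos",np.round(o["position"],4),"R",np.round(R,3).tolist(),"q",np.round(o["q"],3),"w",round(o["grip_width"],4),"gf",o["grip_force"],"F",np.round(o["ft_force"],1))
E
python3 - <<'E'
from h import *
im=cv2.imread("pics/top0.png")
a=cv2.resize(im[145:290,375:475],None,fx=4,fy=4,interpolation=cv2.INTER_CUBIC)
b=cv2.resize(im[185:320,160:345],None,fx=2.1,fy=4.2,interpolation=cv2.INTER_CUBIC)
b=cv2.resize(im[185:320,160:345],None,fx=2.1,fy=2.1,interpolation=cv2.INTER_CUBIC)
o=np.zeros((580,800,3),np.uint8);o[:a.shape[0],:400]=a;o[:b.shape[0],405:405+b.shape[1]]=b
cv2.imwrite("pics/crop0.png",o)
for n,uv,z in [("w",(296,247),.055),("w",(327,247),.055),("w",(326,283),.055),("yel",(281,304),.05),("htip",(425,278),.06),("hbase",(423,230),.06),("plate",(229,227),.05),("btn",(182,243),.055),("fl",(387,229),.17),("fr",(463,226),.17)]:
    print(n,uv,bp("top",uv,z).round(3))
E
```

```text
w (296, 247) [0.528 0.045 0.055]
w (327, 247) [ 0.527 -0.039  0.055]
w (326, 283) [ 0.43  -0.034  0.055]
yel (281, 304) [0.376 0.088 0.05 ]
htip (425, 278) [ 0.438 -0.299  0.06 ]
hbase (423, 230) [ 0.567 -0.298  0.06 ]
plate (229, 227) [0.587 0.228 0.05 ]
btn (182, 243) [0.545 0.356 0.055]
fl (387, 229) [ 0.562 -0.189  0.17 ]
fr (463, 226) [ 0.566 -0.375  0.17 ]
```

View pics/crop0.png

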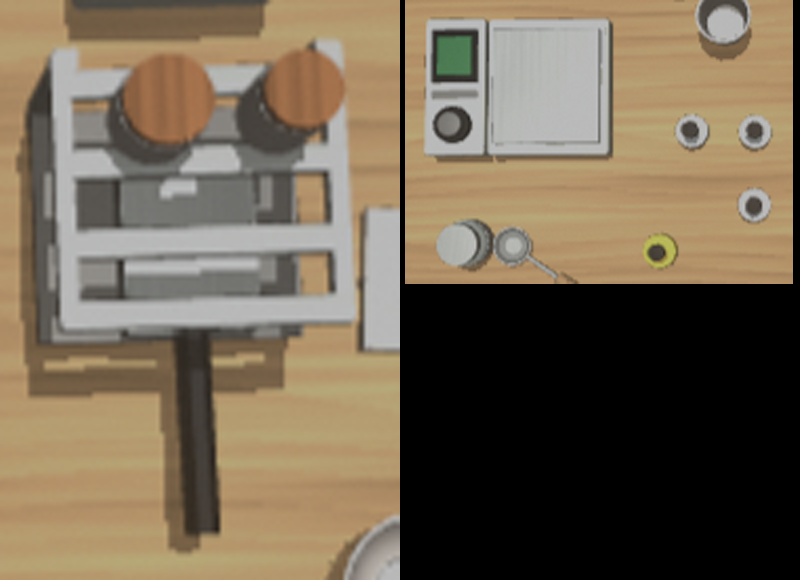

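```bash
python3 - <<'E'
from h import *
for n,uv,z in [("fl",(389.5,227.5),.175),("fr",(463.5,225),.175),("bl",(388.5,157.5),.175),("br",(460.5,155),.175),("htip",(425.8,278),.06),("hb",(423.8,229),.06),("panL",(405,205),.075),("panR",(439.5,205),.075),("panfront",(422,219),.075),("p1",(200.5,197.9),.05),("p2",(253.3,197.9),.05),("p3",(252.9,254),.05),("p4",(200,254),.05),("btn",(182.4,244),.06)]:
    print(n,bp("top",uv,z).round(4))
E
```

```text
fl [ 0.5651 -0.1947  0.175 ]
fr [ 0.5675 -0.375   0.175 ]
bl [ 0.7391 -0.1974  0.175 ]
br [ 0.7411 -0.3747  0.175 ]
htip [ 0.4383 -0.3006  0.06  ]
hb [ 0.5695 -0.2999  0.06  ]
panL [ 0.6335 -0.2494  0.075 ]
panR [ 0.6314 -0.3409  0.075 ]
panfront [ 0.595  -0.2932  0.075 ]
p1 [0.6689 0.3066 0.05  ]
p2 [0.6656 0.1609 0.05  ]
p3 [0.5117 0.1631 0.05  ]
p4 [0.5146 0.3078 0.05  ]
btn [0.5422 0.353  0.06  ]
```

Call:
jog_arm(motion=[0, 0, 0, 0, 0, 0.9, -1, 0, 0, 0, 0, 0, 0.9, -1, 0, 0, 0, 0, 0, 0.9, -1, 0, 0, 0, 0, 0, 0.9, -1, 0, 0, 0, 0, 0, 0.9, -1, 0, 0, 0, 0, 0, 0.9, -1, 0, 0, 0, 0, 0, 0.9, -1, 0.7, -1, 0, 0, 0, 0, -1, 0.7, -1, 0, 0, 0, 0, -1, 0.7, -1, 0, 0, 0, 0, -1, 0.7, -1, 0, 0, 0, 0, -1, 0.7, -1, 0, 0, 0, 0, -1], grip_force=60)

```text
time: 1.65
position: [0.4154, -0.3542, 0.2334]
tool_rot: [1.0, 0.012, -0.0, -0.0]
ft_force: [-0.1, 0.2, 0.2]
grip_width: 0.0868
grip_force: 0.0
```

Call:
jog_arm(motion=[0, -1, 0, 0, 0, 0, -1, 0, -0.5, 0, 0, 0, 0, -1, 0, 0, 0, 0, 0, 0, -1])

```text
time: 2.02
position: [0.4132, -0.2949, 0.2336]
tool_rot: [1.0, 0.013, -0.0, 0.0]
ft_force: [0.3, -0.9, -0.3]
grip_width: 0.0869
grip_force: 0.0
```

```bash
python3 - <<'E'
from h import *
st(); snap("wrist","w1.png")
E
```

```text
t 2.025 pos [ 0.4132 -0.2949  0.2336] R [[1.0, 0.025, -0.0], [0.025, -1.0, -0.0], [-0.0, 0.0, -1.0]] q [-0.84   0.37   1.723 -0.     1.049  0.705] w 0.0869 gf 0.0 F [ 0.3 -0.9 -0.3]
```

View pics/w1.png

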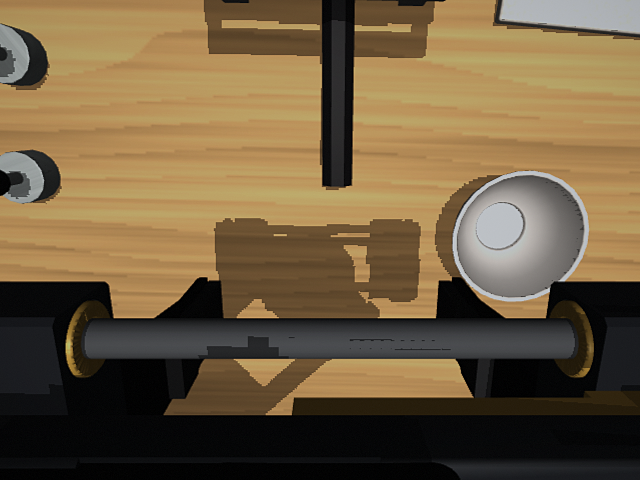

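The handle's axis runs from its tip at (338,186) to (339,5). The bowl rim is centred near (521,235).

```bash
python3 - <<'E'
from h import *
for n,uv,z in [("tip",(338,186),.065),("h2",(338.5,5),.07),("bowl",(521,235),.05),("bowlL",(454,240),.05),("bowlT",(521,172),.05)]: print(n,bp("wrist",uv,z).round(4))
E
```

```text
tip [ 0.438  -0.3034  0.065 ]
h2 [ 0.5586 -0.3001  0.07  ]
bowl [ 0.3998 -0.452   0.05  ]
bowlL [ 0.3944 -0.3986  0.05  ]
bowlT [ 0.45  -0.445  0.05 ]
```

Call:
jog_arm(motion=[0, 0, 0, -0.9375, 0, 0, -0.3, 0, 0, 0, -0.9375, 0, 0, -0.3, 0, 0, 0, -0.9375, 0, 0, -0.3, 0, 0, 0, -0.9375, 0, 0, -0.3, 0, 0, 0, -0.9375, 0, 0, -0.3, 0, 0, 0, -0.9375, 0, 0, -0.3, 0, 0, 0, -0.9375, 0, 0, -0.3, 0, 0, 0, -0.9375, 0, 0, -0.3, 0, 0, 0, -0.9375, 0, 0, -0.3, 0, 0, 0, -0.9375, 0, 0, -0.3, 0, 0, 0, -0.9375, 0, 0, -0.3, 0, 0, 0, -0.9375, 0, 0, -0.3])

```text
time: 3.58
position: [0.4142, -0.2975, 0.2338]
tool_rot: [0.923, 0.01, 0.005, 0.384]
ft_force: [0.2, 0.2, -0.4]
grip_width: 0.0565
grip_force: 0.0
```

Call:
jog_arm(motion=[0.52, -0.97, 0.47, 0, 0, 0, -0.3, 0.52, -0.97, 0.47, 0, 0, 0, -0.3, 0.52, -0.97, 0.47, 0, 0, 0, -0.3, 0, 0, 0, 0, 0, 0, -0.3, 0, 0, 0, 0, 0, 0, -0.3])

```text
time: 4.2
position: [0.4747, -0.2531, 0.1119]
tool_rot: [0.924, 0.01, 0.004, 0.383]
ft_force: [-0.3, 0.2, 0.3]
grip_width: 0.0565
grip_force: 0.0
```

```bash
python3 - <<'E'
from h import *
st()
o=robot.get_obs();R=Rn.from_quat(o["tool_rot"]).as_matrix()
G=np.array([.475,-.302,.060]); print((R.T@(G+.008*R[:,2]-o["position"])/.04).round(3))
E
```

```text
t 4.2 pos [ 0.4747 -0.2531  0.1119] R [[1.0, 0.016, 0.016], [0.022, -0.706, -0.708], [0.0, 0.708, -0.706]] q [-0.332  0.708  1.962 -1.419  0.736  2.455] w 0.0565 gf 0.0 F [-0.3  0.2  0.3]
[-0.02  -0.055  1.982]
```

```bash
cat > kin.py <<'E'
from h import *
from scipy.optimize import least_squares
def fk(q,p):
    H,L1,L2,Lw,d,a1,e=p
    rz=lambda a:Rn.from_euler('z',a).as_matrix(); ry=lambda a:Rn.from_euler('y',a).as_matrix()
    R=rz(q[0]); x=R@np.array([a1,d,0])+[0,0,H]
    R=R@ry(q[1]); x=x+R@[0,0,L1]
    R=R@ry(q[2]); x=x+R@[e,0,L2]
    R=R@rz(q[3])@ry(q[4])@rz(q[5]); x=x+R@[0,0,Lw]
    return x,R
D=[([-1.2855,.5285,1.4339,0,1.1814,-.1785],[.2794,-.5583,.2326]),([-.84,.37,1.723,0,1.049,.705],[.4132,-.2949,.2336]),([-.332,.708,1.962,-1.419,.736,2.455],[.4747,-.2531,.1119])]
def fit():
    return least_squares(lambda p:np.concatenate([fk(q,p)[0]-x for q,x in D]+[(p[6:]-0)*.1]),[.3,.5,.5,.2,.11,0,0])
E
python3 - <<'E'
from kin import *
s=fit();print(s.x.round(4),abs(s.fun).max())
for q,x in D: print(fk(q,s.x)[1].round(3).tolist())
E
```

```text
[0.2815 0.5698 0.3907 0.2947 0.1109 0.004  0.1038] 0.01037731827399184
[[-0.447, 0.894, -0.001], [0.894, 0.447, 0.002], [0.002, 0.0, -1.0]]
[[-0.026, 1.0, -0.0], [1.0, 0.026, 0.0], [0.0, -0.0, -1.0]]
[[-0.016, 1.0, 0.017], [0.706, 0.023, -0.708], [-0.708, 0.0, -0.706]]
```

```bash
sed -i 's/(p\[6:\]-0)\*.1/(p[5:]-0)*.0005/' kin.py; cat >> kin.py <<'E'
P=fit().x
LO=np.array([-3.08,-.75,.22,-1.43,0,-2.85]);HI=np.array([3.08,2.2,2.44,4.57,2.65,2.85])
def ik(G,th,q0,yaw=.025,back=0,flip=0):
    # tool pose: down, x along yaw, then tilt th (deg) about tool x ; grasp point at G minus back along z
    Rt=Rn.from_euler('z',yaw).as_matrix()@np.diag([1,-1,-1])@Rn.from_euler('x',th,degrees=True).as_matrix()
    if flip: Rt=Rt@np.diag([-1,-1,1])
    X=np.array(G)+(.008-back)*Rt[:,2]
    R0=Rt@Rn.from_euler('z',-90,degrees=True).as_matrix()
    def f(q):
        x,R=fk(q,P); return np.concatenate([(x-X)*5,Rn.from_matrix(R0.T@R).as_rotvec()])
    return least_squares(f,np.clip(q0,LO+.01,HI-.01),bounds=(LO,HI))
E
python3 - <<'E'
from kin import *
s=fit();print(s.x.round(4),abs(s.fun).max())
G=[.475,-.302,.06]
for flip in (0,1):
  for g,z in ((-45,.06),(0,.06),(0,.1),(45,.06),(45,.1),(90,.105),(-30,.06),(-30,.1),(120,.105)):
    best=None
    for q0 in ([-.33,.7,1.96,-1.3,.74,2.4],[-.84,.4,1.8,0,1,.7],[-1.2,.7,1.9,1.4,.8,-1],[-1.2,.7,1.9,1.4,.8,-2.5],[-.8,.7,1.9,3,1,-2],[-.8,.7,1.9,3,1,1]):
        r=ik([G[0],G[1],z],g,q0,flip=flip)
        if best is None or r.cost<best.cost: best=r
    print(flip,g,z,"%.1e"%best.cost,best.x.round(2))
E
```

```text
[2.750e-01 5.866e-01 3.920e-01 2.946e-01 1.109e-01 2.000e-04 1.135e-01] 5.956539690515905e-05
0 -45 0.06 2.8e-04 [-0.45  0.84  1.96  4.57  0.68  2.68]
0 0 0.06 1.8e-30 [-0.76  0.71  1.72  0.    0.71  0.78]
0 0 0.1 3.5e-30 [-0.76  0.65  1.71 -0.    0.79  0.78]
0 45 0.06 9.9e-31 [-0.97  0.96  1.37  0.4   1.52  0.41]
0 45 0.1 2.0e-31 [-0.97  0.9   1.37  0.4   1.57  0.43]
0 90 0.105 1.2e-23 [-1.03  1.25  1.11  0.67  2.23  0.46]
0 -30 0.06 1.4e-30 [-0.55  0.74  1.9  -1.18  0.47  2.06]
0 -30 0.1 7.9e-20 [-0.55  0.66  1.89 -1.03  0.51  1.89]
0 120 0.105 1.1e-22 [-1.    1.45  1.06  0.97  2.57  0.6 ]
1 -45 0.06 2.8e-04 [-0.45  0.84  1.96  4.57  0.68 -0.46]
1 0 0.06 3.2e-26 [-0.76  0.71  1.72 -0.    0.71 -2.36]
1 0 0.1 1.2e-28 [-0.76  0.65  1.71 -0.    0.79 -2.36]
1 45 0.06 1.8e-25 [-0.97  0.96  1.37  0.4   1.52 -2.73]
1 45 0.1 2.9e-26 [-0.97  0.9   1.37  0.4   1.57 -2.71]
1 90 0.105 1.1e-29 [-1.03  1.25  1.11  0.67  2.23 -2.68]
1 -30 0.06 3.7e-26 [-0.55  0.74  1.9  -1.18  0.47 -1.08]
1 -30 0.1 3.3e-28 [-0.55  0.66  1.89 -1.03  0.51 -1.25]
1 120 0.105 5.7e-28 [-1.    1.45  1.06  0.97  2.57 -2.54]
```

```bash
python3 - <<'E'
from kin import *
for x in (.475,.49,.505):
 for y in (-.28,-.302,-.33):
  for g,z in ((-45,.09),(-45,.1),(-40,.06),(-40,.1),(-35,.06)):
    for back in (0,.06):
      b=min((ik([x,y,z],g,q0,back=back) for q0 in ([-.33,.7,1.96,-1.3,.74,2.4],[-.84,.4,1.8,-.5,1,1.7])),key=lambda r:r.cost)
      print(x,y,g,z,back,"OK" if b.cost<1e-6 else "--",b.x[3:].round(2),end=" | ")
  print()
E
```

```text
0.475 -0.28 -45 0.09 0 -- [-1.43  0.71  2.43] | 0.475 -0.28 -45 0.09 0.06 OK [-1.37  0.75  2.41] | 0.475 -0.28 -45 0.1 0 -- [-1.43  0.71  2.42] | 0.475 -0.28 -45 0.1 0.06 OK [-1.34  0.75  2.37] | 0.475 -0.28 -40 0.06 0 -- [-1.43  0.62  2.42] | 0.475 -0.28 -40 0.06 0.06 OK [-1.33  0.66  2.36] | 0.475 -0.28 -40 0.1 0 OK [-1.39  0.63  2.34] | 0.475 -0.28 -40 0.1 0.06 OK [-1.21  0.69  2.21] | 0.475 -0.28 -35 0.06 0 OK [-1.37  0.54  2.32] | 0.475 -0.28 -35 0.06 0.06 OK [-1.18  0.6   2.17] | 
0.475 -0.302 -45 0.09 0 -- [-1.43  0.69  2.38] | 0.475 -0.302 -45 0.09 0.06 OK [-1.4   0.73  2.4 ] | 0.475 -0.302 -45 0.1 0 -- [-1.43  0.69  2.37] | 0.475 -0.302 -45 0.1 0.06 OK [-1.37  0.73  2.36] | 0.475 -0.302 -40 0.06 0 -- [-1.43  0.61  2.37] | 0.475 -0.302 -40 0.06 0.06 OK [-1.36  0.64  2.34] | 0.475 -0.302 -40 0.1 0 OK [-1.41  0.61  2.32] | 0.475 -0.302 -40 0.1 0.06 OK [-1.23  0.67  2.18] | 0.475 -0.302 -35 0.06 0 OK [-1.38  0.53  2.29] | 0.475 -0.302 -35 0.06 0.06 OK [-1.19  0.58  2.14] | 
0.475 -0.33 -45 0.09 0 -- [-1.43  0.67  2.33] | 0.475 -0.33 -45 0.09 0.06 -- [-1.43  0.7   2.37] | 0.475 -
[... 2626 characters left out ...]
 2.25] | 0.505 -0.302 -40 0.1 0 OK [-1.31  0.63  2.23] | 0.505 -0.302 -40 0.1 0.06 OK [-1.16  0.7   2.11] | 0.505 -0.302 -35 0.06 0 OK [-1.26  0.55  2.18] | 0.505 -0.302 -35 0.06 0.06 OK [-1.1   0.62  2.06] | 
0.505 -0.33 -45 0.09 0 -- [-1.43  0.68  2.33] | 0.505 -0.33 -45 0.09 0.06 OK [-1.35  0.73  2.29] | 0.505 -0.33 -45 0.1 0 -- [-1.43  0.68  2.32] | 0.505 -0.33 -45 0.1 0.06 OK [-1.32  0.73  2.26] | 0.505 -0.33 -40 0.06 0 -- [-1.43  0.6   2.33] | 0.505 -0.33 -40 0.06 0.06 OK [-1.28  0.65  2.22] | 0.505 -0.33 -40 0.1 0 OK [-1.32  0.61  2.19] | 0.505 -0.33 -40 0.1 0.06 OK [-1.18  0.68  2.08] | 0.505 -0.33 -35 0.06 0 OK [-1.26  0.54  2.14] | 0.505 -0.33 -35 0.06 0.06 OK [-1.11  0.6   2.02] |
```

Call:
jog_arm(motion=[0, 0.88, -0.88, 0, 0, 0, -0.3, 0, 0, 0, 0.9, 0, 0, -0.3, 0, 0, 0, 0.9, 0, 0, -0.3, 0, 0, 0, 0.9, 0, 0, -0.3, 0, 0, 0, 0.9, 0, 0, -0.3, 0, 0, 0, 0.9, 0, 0, -0.3, 0, 0, 0, 0.9, 0, 0, -0.3, 0, 0, 0, 0.9, 0, 0, -0.3, 0, 0, 0, 0.9, 0, 0, -0.3, 0, 0, 0, 0.9, 0, 0, -0.3, 0, 0, 0, 0.9, 0, 0, -0.3, 0, 0, 0, 0.9, 0, 0, -0.3])

```text
time: 5.7
position: [0.4741, -0.2529, 0.1639]
tool_rot: [0.999, 0.011, 0.002, 0.047]
ft_force: [0.5, -0.2, 0.4]
grip_width: 0.0567
grip_force: 0.0
```

Call:
jog_arm(motion=[0, 0, 0, 1, 0, 0, -0.3, 0, 0, 0, 1, 0, 0, -0.3, 0, 0, 0, 1, 0, 0, -0.3, 0, 0, 0, 1, 0, 0, -0.3, 0, 0, 0, 1, 0, 0, -0.3, 0, 0, 0, 1, 0, 0, -0.3, 0, 0, 0, 1, 0, 0, -0.3, 0, 0, 0, 1, 0, 0, -0.3, 0, 0, 0, 1, 0, 0, -0.3, 0, 0, 0, 1, 0, 0, -0.3, 0, 0, 0, 1, 0, 0, -0.3, 0, 0, 0, 1, 0, 0, -0.3])

```text
time: 7.2
position: [0.4741, -0.2532, 0.1637]
tool_rot: [0.932, 0.011, -0.003, -0.363]
ft_force: [0.5, 1.3, 0.3]
grip_width: 0.0563
grip_force: 0.0
```

```bash
cat >> h.py <<'E'
def goto(G,th=None,back=0,yaw=.025):
    "units of shift (tool axes now) to bring the grasp point to G, and the turn left to tilt th"
    o=robot.get_obs();R=Rn.from_quat(o["tool_rot"]).as_matrix()
    Rt=R if th is None else Rn.from_euler('z',yaw).as_matrix()@np.diag([1,-1,-1])@Rn.from_euler('x',th,degrees=True).as_matrix()
    print("shift",(R.T@(np.array(G)+(.008-back)*Rt[:,2]-o["position"])/.04).round(3),"turn",(np.degrees(Rn.from_matrix(R.T@Rt).as_rotvec())/4).round(3))
E
python3 - <<'E'
from h import *
st(); goto([.485,-.302,.06],45,.07)
E
```

```text
t 7.2 pos [ 0.4741 -0.2532  0.1637] R [[1.0, 0.019, -0.013], [0.022, -0.737, 0.676], [0.003, -0.676, -0.737]] q [-0.927  0.749  1.456  0.406  1.576  0.486] w 0.0563 gf 0.0 F [0.5 1.3 0.3]
shift [ 0.243  2.724 -0.466] turn [ 0.618 -0.058  0.005]
```

Call:
jog_arm(motion=[0.08, 0.91, -0.15, 0.1, 0, 0, -0.3, 0.08, 0.91, -0.15, 0.1, 0, 0, -0.3, 0.08, 0.91, -0.15, 0.1, 0, 0, -0.3, 0, 0, 0, 0, 0, 0, -0.3, 0, 0, 0, 0, 0, 0, -0.3])

```text
time: 7.82
position: [0.486, -0.3437, 0.1018]
tool_rot: [0.928, 0.011, -0.004, -0.373]
ft_force: [-0.3, 1.0, 0.0]
grip_width: 0.0566
grip_force: 0.0
```

```bash
python3 - <<'E'
from h import *
st(); goto([.485,-.302,.06],45)
E
```

```text
t 7.825 pos [ 0.486  -0.3437  0.1018] R [[1.0, 0.018, -0.015], [0.023, -0.722, 0.692], [0.001, -0.692, -0.722]] q [-0.992  0.921  1.251  0.376  1.647  0.451] w 0.0566 gf 0.0 F [-0.3  1.   0. ]
shift [-0.003 -0.035  1.677] turn [ 0.309 -0.031 -0.006]
```

Call:
jog_arm(motion=[0, 0, 0.6, 0.3, 0, 0, -0.3, 0, 0, 0.6, 0, 0, 0, -0.3, 0, -0.03, 0.47, 0, 0, 0, -0.3, 0, 0, 0, 0, 0, 0, -0.3, 0, 0, 0, 0, 0, 0, 1, 0, 0, 0, 0, 0, 0, 1, 0, 0, 0, 0, 0, 0, 1, 0, 0, 0, 0, 0, 0, 1, 0, 0, 0, 0, 0, 0, 1], grip_force=60)

```text
time: 8.95
position: [0.4851, -0.2956, 0.0538]
tool_rot: [0.923, 0.011, -0.005, -0.383]
ft_force: [-1.4, 0.3, 3.0]
grip_width: 0.0211
grip_force: 59.9
```

```bash
python3 - <<'E'
from h import *
st(); goto([.485,-.302,.06],45)
E
```

```text
t 8.95 pos [ 0.4851 -0.2956  0.0538] R [[1.0, 0.017, -0.017], [0.025, -0.706, 0.708], [0.0, -0.708, -0.706]] q [-0.958  0.962  1.35   0.404  1.529  0.422] w 0.0211 gf 59.860760129231494 F [-1.4  0.3  3. ]
shift [-0.007  0.003 -0.023] turn [-0.024 -0.005 -0.003]
```

Call:
jog_arm(motion=[0, -0.2, -0.2, 0, 0, 0, 1, 0, -0.3, -0.3, 0, 0, 0, 1, 0, -0.3, -0.3, 0, 0, 0, 1, 0, 0, 0, 0, 0, 0, 1])

```text
time: 9.45
position: [0.4861, -0.2969, 0.1001]
tool_rot: [0.925, 0.011, -0.003, -0.381]
ft_force: [0.3, 1.5, -3.6]
grip_width: 0.0216
grip_force: 59.8
```

```bash
python3 - <<'E'
from h import *
st(); snap("scene","s2.png")
im=cv2.imread("pics/s2.png")[230:430,130:380]
cv2.imwrite("pics/s2c.png",cv2.resize(im,None,fx=3,fy=3,interpolation=cv2.INTER_CUBIC))
E
```

```text
t 9.45 pos [ 0.4861 -0.2969  0.1001] R [[1.0, 0.019, -0.015], [0.024, -0.71, 0.704], [0.002, -0.704, -0.71]] q [-0.958  0.895  1.346  0.404  1.588  0.449] w 0.0216 gf 59.845152420020895 F [ 0.3  1.5 -3.6]
```

View pics/s2c.png

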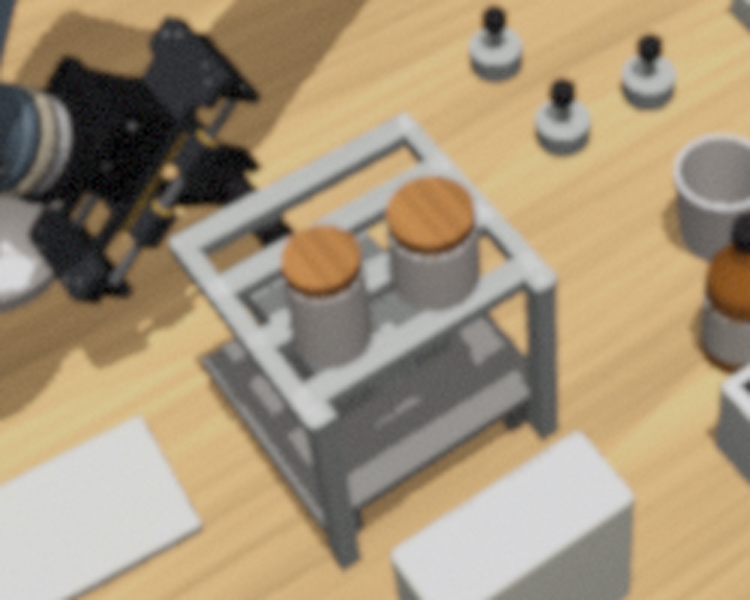

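The pan is lifted in the grip and still level under the shelf. I rotate it now.

Call:
jog_arm(motion=[0, 0, 0, -0.95, 0, 0, 1, 0, 0, 0, -0.95, 0, 0, 1, 0, 0, 0, -0.95, 0, 0, 1, 0, 0, 0, -0.95, 0, 0, 1, 0, 0, 0, -0.95, 0, 0, 1, 0, 0, 0, -0.95, 0, 0, 1, 0, 0, 0, -0.95, 0, 0, 1, 0, 0, 0, -0.95, 0, 0, 1, 0, 0, 0, -0.95, 0, 0, 1, 0, 0, 0, -0.95, 0, 0, 1, 0, 0, 0, -0.95, 0, 0, 1])

```text
time: 10.88
position: [0.4845, -0.2949, 0.0979]
tool_rot: [1.0, 0.012, -0.001, -0.028]
ft_force: [-0.1, 0.4, -3.4]
grip_width: 0.0213
grip_force: 59.8
```

Call:
jog_arm(motion=[0, 0, 0, -0.95, 0, 0, 1, 0, 0, 0, -0.95, 0, 0, 1, 0, 0, 0, -0.95, 0, 0, 1, 0, 0, 0, -0.95, 0, 0, 1, 0, 0, 0, -0.95, 0, 0, 1, 0, 0, 0, -0.95, 0, 0, 1, 0, 0, 0, -0.95, 0, 0, 1, 0, 0, 0, -0.95, 0, 0, 1, 0, 0, 0, -0.95, 0, 0, 1, 0, 0, 0, -0.95, 0, 0, 1, 0, 0, 0, -0.95, 0, 0, 1, 0, 0, 0, 0, 0, 0, 1])

```text
time: 12.38
position: [0.4842, -0.2944, 0.0969]
tool_rot: [0.944, 0.013, 0.002, 0.329]
ft_force: [-0.1, -0.9, -3.6]
grip_width: 0.0212
grip_force: 59.9
```

```bash
python3 - <<'E'
from h import *
st(); goto([.485,-.300,.091],-40)
snap("scene","s3.png")
im=cv2.imread("pics/s3.png")[230:430,130:380]
cv2.imwrite("pics/s3c.png",cv2.resize(im,None,fx=3,fy=3,interpolation=cv2.INTER_CUBIC))
E
```

```text
t 12.375 pos [ 0.4842 -0.2944  0.0969] R [[1.0, 0.022, 0.012], [0.025, -0.783, -0.622], [-0.004, 0.622, -0.783]] q [-0.455  0.703  1.906 -1.301  0.611  2.229] w 0.0212 gf 59.944036797564934 F [-0.1 -0.9 -3.6]
shift [0.018 0.023 0.402] turn [-0.388  0.045  0.042]
```

View pics/s3c.png

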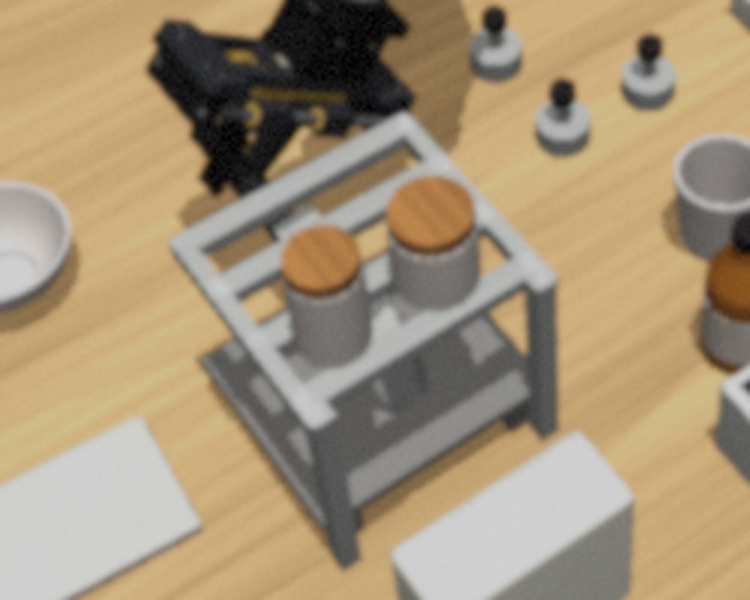

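Call:
jog_arm(motion=[0, -0.06, 0.08, -0.45, 0, 0, 1, 0, -0.06, 0.08, 0, 0, 0, 1, 0, -0.06, 0.08, 0, 0, 0, 1, 0, 0, 0, 0, 0, 0, 1, 0, 0, 0, 0, 0, 0, 1])

```text
time: 13.05
position: [0.4852, -0.297, 0.0869]
tool_rot: [0.938, 0.01, 0.004, 0.346]
ft_force: [-0.3, 0.1, -0.4]
grip_width: 0.0213
grip_force: 59.8
```

```bash
python3 - <<'E'
from h import *
st(); goto([.485,-.300,.091],-40)
E
```

```text
t 13.05 pos [ 0.4852 -0.297   0.0869] R [[1.0, 0.017, 0.015], [0.023, -0.761, -0.648], [0.001, 0.649, -0.761]] q [-0.445  0.736  1.912 -1.395  0.629  2.34 ] w 0.0213 gf 59.842522498038306 F [-0.3  0.1 -0.4]
shift [-0.007  0.122  0.17 ] turn [ 0.109  0.017 -0.031]
```

Call:
jog_arm(motion=[0, 0, 0, 0, 0, 0, 0.4, 0, 0, 0, 0, 0, 0, 0.4, 0, 0, 0, 0, 0, 0, 0.2, 0, 0, 0, 0, 0, 0, -0.1, 0, 0, 0, 0, 0, 0, -0.3, 0, 0, 0, 0, 0, 0, -0.3, 0, 0, -0.5, 0, 0, 0, -0.3, 0, 0, -0.5, 0, 0, 0, -0.3, 0, 0, -0.7, 0, 0, 0, -0.3, 0, 0, 0, 0, 0, 0, -0.3])

```text
time: 14.3
position: [0.4851, -0.2518, 0.1394]
tool_rot: [0.938, 0.012, 0.006, 0.346]
ft_force: [0.2, -0.2, -0.8]
grip_width: 0.0564
grip_force: 0.0
```

```bash
python3 - <<'E'
from h import *
st()
snap("scene","s4.png");t=snap("top","t4.png");w=snap("wrist","w4.png")
a=cv2.resize(cv2.imread("pics/s4.png")[240:420,170:350],None,fx=2.2,fy=2.2,interpolation=cv2.INTER_CUBIC)
b=cv2.resize(t[145:290,375:475],None,fx=2.7,fy=2.7,interpolation=cv2.INTER_CUBIC)
o=np.zeros((600,800,3),np.uint8);o[:a.shape[0],:a.shape[1]]=a;o[:b.shape[0],400:400+b.shape[1]]=b
cv2.imwrite("pics/m4.png",o)
E
```

```text
t 14.3 pos [ 0.4851 -0.2518  0.1394] R [[1.0, 0.018, 0.018], [0.026, -0.761, -0.649], [0.002, 0.649, -0.761]] q [-0.358  0.624  1.918 -1.209  0.698  2.196] w 0.0564 gf 0.0 F [ 0.2 -0.2 -0.8]
```

View pics/m4.png

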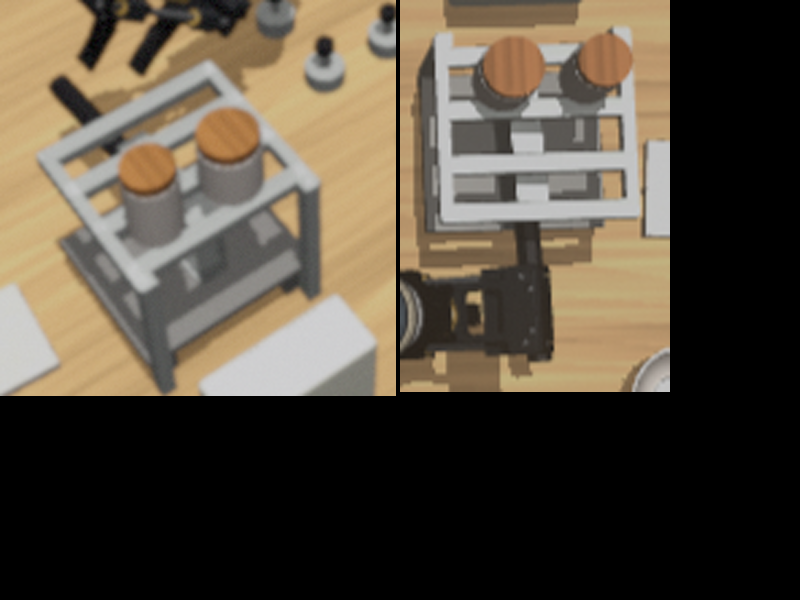

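The pan stands on its long side with its handle free. In the scene picture the tip is at about (198,279) and the base at about (224,307).

Call:
jog_arm(motion=[-0.5, 0.7, -0.8, 0, 0, 0, -0.3, -0.5, 0, 0, 1, 0, 0, -0.3, 0, 0, 0, 1, 0, 0, -0.3, 0, 0, 0, 1, 0, 0, -0.3, 0, 0, 0, 1, 0, 0, -0.3, 0, 0, 0, 1, 0, 0, -0.3, 0, 0, 0, 1, 0, 0, -0.3, 0, 0, 0, 1, 0, 0, -0.3, 0, 0, 0, 1, 0, 0, -0.3, 0, 0, 0, 1, 0, 0, -0.3, 0, 0, 0, 1, 0, 0, -0.3, 0, 0, 0, 0, 0, 0, -0.3])

```text
time: 15.95
position: [0.4439, -0.2558, 0.1797]
tool_rot: [1.0, 0.01, -0.001, 0.004]
ft_force: [-0.2, -0.1, 0.2]
grip_width: 0.0565
grip_force: 0.0
```

```bash
python3 - <<'E'
from h import *
st()
w=snap("wrist","w5.png")
for uv in ((198.2,278.6),(223.6,307.3)): print(bp("scene",uv,.09).round(4))
g=cv2.cvtColor(w,cv2.COLOR_BGR2GRAY)
for r in (5,30,60,90,120,150,180,210):
    c=np.where(g[r,200:500]<50)[0]+200
    if len(c): 
        s=np.split(c,np.where(np.diff(c)>2)[0]+1); print(r,[(k[0],k[-1]) for k in s if len(k)>4])
E
```

```text
t 15.95 pos [ 0.4439 -0.2558  0.1797] R [[1.0, 0.021, -0.001], [0.021, -1.0, -0.007], [-0.001, 0.007, -1.0]] q [-0.738  0.453  1.77  -0.008  0.914  0.817] w 0.0565 gf 0.0 F [-0.2 -0.1  0.2]
[ 0.4446 -0.2949  0.09  ]
[ 0.5456 -0.2902  0.09  ]
5 [(np.int64(362), np.int64(423))]
30 [(np.int64(259), np.int64(288)), (np.int64(314), np.int64(499))]
60 [(np.int64(377), np.int64(393)), (np.int64(405), np.int64(420))]
90 [(np.int64(377), np.int64(393)), (np.int64(397), np.int64(420))]
120 [(np.int64(377), np.int64(419))]
150 [(np.int64(378), np.int64(419))]
180 [(np.int64(378), np.int64(418))]
210 [(np.int64(379), np.int64(418))]
```

View pics/w5.png

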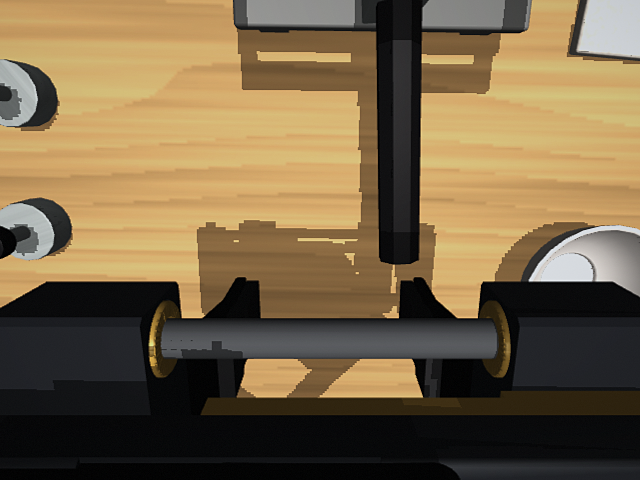

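Handle: axis column about 398.5 throughout, tip at row 263.

```bash
python3 - <<'E'
from h import *
for uv in ((398.5,263),(398.5,210),(398.5,60)): print(bp("wrist",uv,.09).round(4))
goto([.485,-.295,.09],45,.07)
E
```

```text
[ 0.4345 -0.2973  0.09  ]
[ 0.4662 -0.2953  0.09  ]
[ 0.5458 -0.2902  0.09  ]
shift [1.018 2.113 1.161] turn [ 1.1351e+01  6.0000e-03 -5.4000e-02]
```

Call:
jog_arm(motion=[0, 0, 0, 0, 0, -0.45, -0.3, 0, 0, 0, 0.95, 0, 0, -0.3, 0, 0, 0, 0.95, 0, 0, -0.3, 0, 0, 0, 0.95, 0, 0, -0.3, 0, 0, 0, 0.95, 0, 0, -0.3, 0, 0, 0, 0.95, 0, 0, -0.3, 0, 0, 0, 0.95, 0, 0, -0.3, 0, 0, 0, 0.95, 0, 0, -0.3, 0, 0, 0, 0.95, 0, 0, -0.3, 0, 0, 0, 0.95, 0, 0, -0.3, 0, 0, 0, 0.95, 0, 0, -0.3, 0, 0, 0, 0.95, 0, 0, -0.3])

```text
time: 17.5
position: [0.4442, -0.2534, 0.1805]
tool_rot: [0.935, 0.027, -0.01, -0.354]
ft_force: [0.4, 0.3, 0.5]
grip_width: 0.0566
grip_force: 0.0
```

Call:
jog_arm(motion=[0.26, 0.76, -0.21, 0.9, 0, 0, -0.3, 0.26, 0.76, -0.21, 0, 0, 0, -0.3, 0.26, 0.76, -0.21, 0, 0, 0, -0.3, 0, 0, 0, 0, 0, 0, -0.3, 0, 0, 0, 0, 0, 0, -0.3])

```text
time: 18.12
position: [0.4797, -0.334, 0.1359]
tool_rot: [0.923, 0.026, -0.011, -0.383]
ft_force: [0.0, -0.6, -0.3]
grip_width: 0.0564
grip_force: 0.0
```

```bash
python3 - <<'E'
from h import *
st(); goto([.482,-.2946,.09],45,0,.055)
E
```

```text
t 18.125 pos [ 0.4797 -0.334   0.1359] R [[0.998, 0.039, -0.041], [0.057, -0.705, 0.707], [-0.001, -0.708, -0.706]] q [-0.986  0.879  1.254  0.368  1.713  0.446] w 0.0564 gf 0.0 F [ 0.  -0.6 -0.3]
shift [0.114 0.122 1.704] turn [-0.023  0.03   0.005]
```

Call:
jog_arm(motion=[0.11, 0.12, 0, 0, 0, 0, -0.3, 0, 0, 0.6, 0, 0, 0, -0.3, 0, 0, 0.6, 0, 0, 0, -0.3, 0, 0, 0.5, 0, 0, 0, -0.3, 0, 0, 0, 0, 0, 0, -0.3, 0, 0, 0, 0, 0, 0, 0.3, 0, 0, 0, 0, 0, 0, 0.3, 0, 0, 0, 0, 0, 0, 1, 0, 0, 0, 0, 0, 0, 1, 0, 0, 0, 0, 0, 0, 1, 0, -0.25, -0.25, 0, 0, 0, 1, 0, 0, 0, 0, 0, 0, 1])

```text
time: 19.62
position: [0.4823, -0.2913, 0.099]
tool_rot: [0.924, 0.026, -0.01, -0.381]
ft_force: [-0.0, -0.4, -3.3]
grip_width: 0.0215
grip_force: 59.9
```

```bash
python3 - <<'E'
from h import *
st(); goto([.482,-.2946,.105],-35,0,.055)
snap("scene","s6.png")
im=cv2.imread("pics/s6.png")[230:430,130:380]
cv2.imwrite("pics/s6c.png",cv2.resize(im,None,fx=3,fy=3,interpolation=cv2.INTER_CUBIC))
E
```

```text
t 19.625 pos [ 0.4823 -0.2913  0.099 ] R [[0.998, 0.039, -0.039], [0.055, -0.708, 0.704], [0.0, -0.705, -0.709]] q [-0.949  0.895  1.352  0.388  1.591  0.432] w 0.0215 gf 59.941469833720475 F [-0.  -0.4 -3.3]
shift [-0.012  0.149 -0.128] turn [-1.9958e+01 -3.0000e-03  3.0000e-03]
```

View pics/s6c.png

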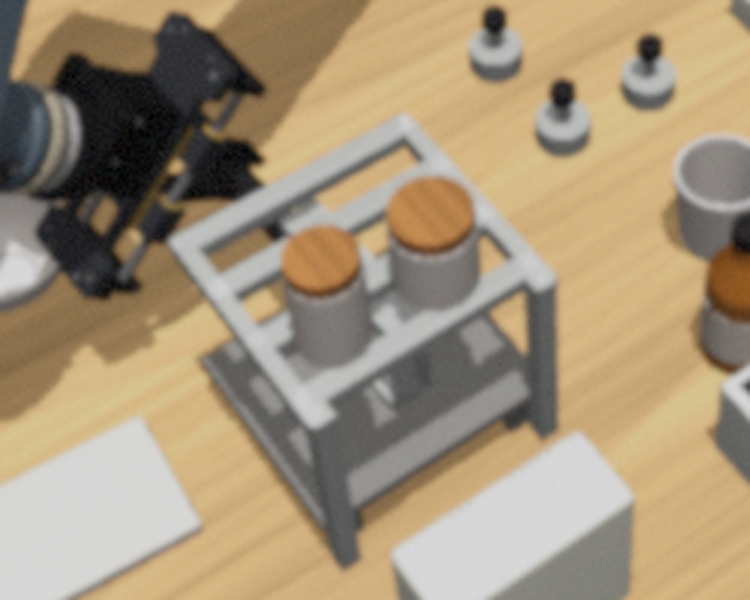

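The pan is held on edge and clear of the deck. Second quarter turn follows.

Call:
jog_arm(motion=[0, 0, 0, -0.96, 0, 0, 1, 0, 0, 0, -0.96, 0, 0, 1, 0, 0, 0, -0.96, 0, 0, 1, 0, 0, 0, -0.96, 0, 0, 1, 0, 0, 0, -0.96, 0, 0, 1, 0, 0, 0, -0.96, 0, 0, 1, 0, 0, 0, -0.96, 0, 0, 1, 0, 0, 0, -0.96, 0, 0, 1, 0, 0, 0, -0.96, 0, 0, 1, 0, 0, 0, -0.96, 0, 0, 1, 0, 0, 0, -0.96, 0, 0, 1])

```text
time: 21.05
position: [0.4813, -0.2897, 0.0981]
tool_rot: [0.999, 0.028, -0.002, -0.024]
ft_force: [-1.0, -0.1, -3.1]
grip_width: 0.0212
grip_force: 59.9
```

Call:
jog_arm(motion=[0, 0, 0, -0.96, 0, 0, 1, 0, 0, 0, -0.96, 0, 0, 1, 0, 0, 0, -0.96, 0, 0, 1, 0, 0, 0, -0.96, 0, 0, 1, 0, 0, 0, -0.96, 0, 0, 1, 0, 0, 0, -0.96, 0, 0, 1, 0, 0, 0, -0.96, 0, 0, 1, 0, 0, 0, -0.96, 0, 0, 1, 0, 0, 0, -0.96, 0, 0, 1, 0, 0, 0, -0.96, 0, 0, 1, 0, 0, 0, 0, 0, 0, 1])

```text
time: 22.42
position: [0.4809, -0.2891, 0.0972]
tool_rot: [0.952, 0.028, 0.007, 0.305]
ft_force: [-0.6, -0.5, -3.4]
grip_width: 0.0214
grip_force: 60.0
```

```bash
python3 - <<'E'
from h import *
st(); goto([.482,-.294,.070],-37,0,.055)
from kin import *
for th in (-35,-37,-39,-41):
  for z in (.067,.07): r=ik([.482,-.294,z],th,robot.get_obs()["q"],.055); print(th,z,"%.0e"%r.cost,r.x[3:].round(2))
E
```

```text
t 22.425 pos [ 0.4809 -0.2891  0.0972] R [[0.998, 0.049, 0.03], [0.057, -0.813, -0.58], [-0.004, 0.581, -0.814]] q [-0.476  0.68   1.92  -1.245  0.558  2.135] w 0.0214 gf 59.999460184480995 F [-0.6 -0.5 -3.4]
shift [ 0.023 -0.289  0.826] turn [-0.375  0.031  0.057]
-35 0.067 4e-25 [-1.36  0.52  2.26]
-35 0.07 5e-17 [-1.35  0.52  2.25]
-37 0.067 1e-06 [-1.43  0.55  2.34]
-37 0.07 6e-21 [-1.42  0.55  2.33]
-39 0.067 2e-04 [-1.43  0.58  2.35]
-39 0.07 2e-04 [-1.43  0.58  2.35]
-41 0.067 8e-04 [-1.43  0.62  2.36]
-41 0.07 7e-04 [-1.43  0.62  2.36]
```

Call:
jog_arm(motion=[0, -0.16, 0.23, 0, 0, 0, 1, 0, -0.16, 0.23, 0, 0, 0, 1, 0, -0.1, 0.14, 0, 0, 0, 1, 0, -0.06, 0.08, 0, 0, 0, 1, 0, 0, 0, 0, 0, 0, 1])

```text
time: 23.05
position: [0.4818, -0.2913, 0.0654]
tool_rot: [0.952, 0.026, 0.008, 0.306]
ft_force: [-1.1, -0.4, -0.8]
grip_width: 0.0212
grip_force: 59.9
```

```bash
python3 - <<'E'
from h import *
st()
E
```

```text
t 23.05 pos [ 0.4818 -0.2913  0.0654] R [[0.999, 0.044, 0.031], [0.054, -0.811, -0.582], [-0.0, 0.583, -0.812]] q [-0.478  0.747  1.926 -1.368  0.539  2.28 ] w 0.0212 gf 59.9266471574083 F [-1.1 -0.4 -0.8]
```

Call:
jog_arm(motion=[0, 0, 0, 0, 0, 0, 0.45, 0, 0, 0, 0, 0, 0, 0.4, 0, 0, 0, 0, 0, 0, 0.2, 0, 0, 0, 0, 0, 0, -0.1, 0, 0, 0, 0, 0, 0, -0.4, 0, 0, 0, 0, 0, 0, -0.4, 0, 0, -0.5, 0, 0, 0, -0.4, 0, 0, -0.8, 0, 0, 0, -0.4, -0.5, 0, -0.8, 0, 0, 0, -0.4, -0.5, 0, -0.8, 0, 0, 0, -0.4, 0, 0, 0, 0, 0, 0, -0.4])

```text
time: 24.42
position: [0.4375, -0.2245, 0.1608]
tool_rot: [0.952, 0.027, 0.009, 0.306]
ft_force: [-0.0, 1.0, 1.3]
grip_width: 0.0611
grip_force: 0.0
```

Call:
jog_arm(motion=[0, 0, 0, 0.9, 0, 0, -0.4, 0, 0, 0, 0.9, 0, 0, -0.4, 0, 0, 0, 0.9, 0, 0, -0.4, 0, 0, 0, 0.9, 0, 0, -0.4, 0, 0, 0, 0.9, 0, 0, -0.4, 0, 0, 0, 0.9, 0, 0, -0.4, 0, 0, 0, 0.9, 0, 0, -0.4, 0, 0, 0, 0.9, 0, 0, -0.4, 0, 0, 0, 0.9, 0, 0, -0.4, 0, 0, 0, 0.8, 0, 0, -0.4, 0, 0, 0, 0, 0, 0, -0.4])

```text
time: 25.8
position: [0.4389, -0.2276, 0.1586]
tool_rot: [1.0, 0.027, -0.0, 0.001]
ft_force: [0.2, -0.1, -0.3]
grip_width: 0.0609
grip_force: 0.0
```

```bash
python3 - <<'E'
from h import *
st()
s=snap("scene","s7.png");t=snap("top","t7.png");w=snap("wrist","w7.png")
a=cv2.resize(s[240:420,170:350],None,fx=1.5,fy=1.5,interpolation=cv2.INTER_CUBIC)
b=cv2.resize(t[145:290,375:475],None,fx=2,fy=2,interpolation=cv2.INTER_CUBIC)
o=np.zeros((600,800,3),np.uint8);o[:270,:270]=a;o[:290,290:490]=b;o[295:535,:640]=w[:240]
cv2.imwrite("pics/m7.png",o)
E
```

```text
t 25.8 pos [ 0.4389 -0.2276  0.1586] R [[0.999, 0.053, -0.0], [0.053, -0.999, -0.002], [-0.0, 0.002, -1.0]] q [-0.704  0.468  1.831 -0.002  0.841  0.815] w 0.0609 gf 0.0 F [ 0.2 -0.1 -0.3]
```

View pics/m7.png

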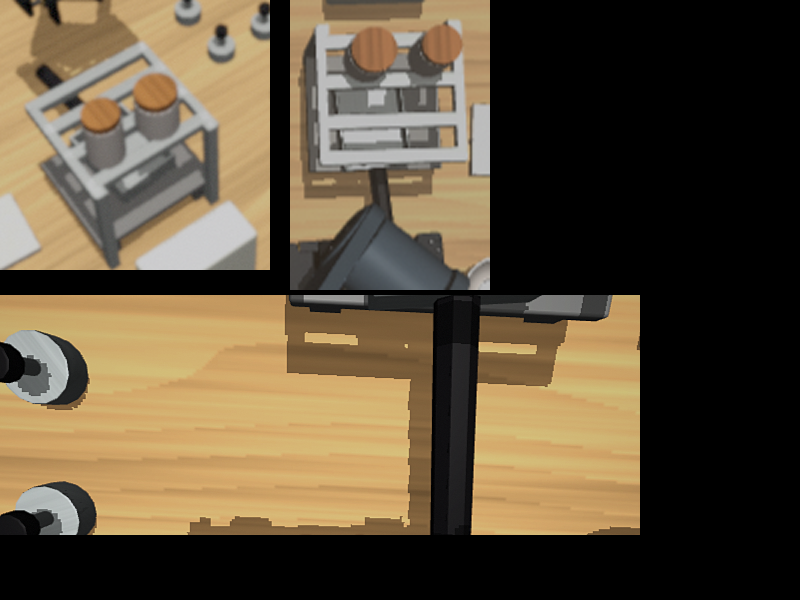

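Right way up on the deck. In the wrist view the handle's axis runs from (456,45) to (452,230).

```bash
python3 - <<'E'
from h import *
w=cv2.imread("pics/w7.png")
g=cv2.cvtColor(w,cv2.COLOR_BGR2GRAY)
for r in (30,60,100,150,200,235):
    c=np.where(g[r,420:490]<50)[0]+420
    m=(c[0]+c[-1])/2; print(r,c[0],c[-1],bp("wrist",(m,r),.06).round(4))
for n,uv in (("L",(396,205)),("R",(431.5,205))): print(n,bp("top",uv,.075).round(4))
print(bp("scene",(170+47/1.5,240+72/1.5),.06).round(4))
goto([.49,-.285,.06],0,.05,.07)
E
```

```text
30 433 478 [ 0.5591 -0.2869  0.06  ]
60 433 477 [ 0.5443 -0.2886  0.06  ]
100 432 475 [ 0.5238 -0.2904  0.06  ]
150 432 473 [ 0.4967 -0.2934  0.06  ]
200 431 471 [ 0.468  -0.2963  0.06  ]
235 430 470 [ 0.4469 -0.2984  0.06  ]
L [ 0.634  -0.2254  0.075 ]
R [ 0.6319 -0.3197  0.075 ]
[ 0.4476 -0.2938  0.06  ]
shift [1.214 1.556 1.421] turn [ 0.011  0.018 -0.211]
```

Call:
jog_arm(motion=[0.6, 0.75, 0.4, 0, 0, -0.36, -0.4, 0.6, 0.85, 0.4, 0, 0, -0.36, -0.4, 0, 0, 0.5, 0, 0, 0, -0.4, 0, 0, 0, 0, 0, 0, -0.4])

```text
time: 26.45
position: [0.4895, -0.2848, 0.1057]
tool_rot: [0.999, 0.053, -0.002, -0.001]
ft_force: [-1.1, -0.0, -0.7]
grip_width: 0.0605
grip_force: 0.0
```

```bash
python3 - <<'E'
from h import *
st(); goto([.493,-.2937,.06],0,0,.10)
E
```

```text
t 26.45 pos [ 0.4895 -0.2848  0.1057] R [[0.994, 0.106, -0.004], [0.106, -0.994, 0.002], [-0.004, -0.002, -1.0]] q [-7.240e-01  6.290e-01  1.686e+00 -1.000e-03  8.300e-01  7.420e-01] w 0.0605 gf 0.0 F [-1.1 -0.  -0.7]
shift [0.068 0.234 1.342] turn [-0.035  0.053  0.089]
```

Call:
jog_arm(motion=[0.07, 0.24, 0.4, 0, 0, 0, -0.4, 0, 0, 0.5, 0, 0, 0, -0.4, 0, 0, 0.44, 0, 0, 0, -0.4, 0, 0, 0, 0, 0, 0, -0.4, 0, 0, 0, 0, 0, 0, 0.3, 0, 0, 0, 0, 0, 0, 1, 0, 0, 0, 0, 0, 0, 1, 0, 0, 0, 0, 0, 0, 1, 0, 0, 0, 0, 0, 0, 1, 0, 0, -0.3, 0, 0, 0, 1, 0, 0, -0.1, 0, 0, 0, 1, 0, 0, 0, 0, 0, 0, 1])

```text
time: 27.95
position: [0.4944, -0.2955, 0.0702]
tool_rot: [0.999, 0.053, -0.0, 0.001]
ft_force: [-0.3, -0.1, -3.8]
grip_width: 0.0212
grip_force: 60.2
```

```bash
python3 - <<'E'
from h import *
st()
from kin import *
for G in ([.35,-.3,.09],[.36,-.31,.2],[.44,.235,.2],[.44,.235,.07]):
  r=ik(G,0,robot.get_obs()["q"],.1 if G[1]<0 else -.015); print(G,"%.0e"%r.cost,r.x.round(2))
E
```

```text
t 27.95 pos [ 0.4944 -0.2955  0.0702] R [[0.994, 0.106, -0.0], [0.106, -0.994, -0.001], [-0.0, 0.001, -1.0]] q [-7.320e-01  6.940e-01  1.683e+00 -1.000e-03  7.640e-01  7.340e-01] w 0.0212 gf 60.159308798611164 F [-0.3 -0.1 -3.8]
[0.35, -0.3, 0.09] 4e-31 [-0.95  0.58  1.97  0.    0.59  0.52]
[0.36, -0.31, 0.2] 2e-26 [-0.95  0.39  1.85 -0.    0.91  0.52]
[0.44, 0.235, 0.2] 4e-31 [ 0.27  0.42  1.79 -0.    0.93  1.85]
[0.44, 0.235, 0.07] 2e-25 [0.27 0.65 1.88 0.   0.61 1.85]
```

Call:
jog_arm(motion=[-0.5, 0, 0, 0, 0, 0, 1, -0.7, 0, 0, 0, 0, 0, 1, -0.7, 0, 0, 0, 0, 0, 1, -0.7, 0, 0, 0, 0, 0, 1, -0.7, 0, 0, 0, 0, 0, 1, -0.6, 0, 0, 0, 0, 0, 1, 0, 0, -0.7, 0, 0, 0.4, 1, 0, 0, -0.7, 0, 0, 0.4, 1, 0, 0, -0.7, 0, 0, 0.4, 1, 0, 0, -0.5, 0, 0, 0.4, 1, 0, 0, 0, 0, 0, 0, 1])

```text
time: 29.32
position: [0.3398, -0.3126, 0.1751]
tool_rot: [1.0, -0.003, 0.001, 0.002]
ft_force: [-0.4, -1.1, -4.5]
grip_width: 0.0209
grip_force: 60.0
```

```bash
python3 - <<'E'
from h import *
st(); goto([.45,.237,.15],0,0,-.015)
s=snap("scene","s8.png"); cv2.imwrite("pics/s8c.png",cv2.resize(s[120:420,60:460],None,fx=2,fy=2))
E
```

```text
t 29.325 pos [ 0.3398 -0.3126  0.1751] R [[1.0, -0.006, 0.002], [-0.006, -1.0, -0.004], [0.002, 0.004, -1.0]] q [-9.860e-01  4.020e-01  1.896e+00 -1.000e-03  8.390e-01  5.910e-01] w 0.0209 gf 60.01765462791809 F [-0.4 -1.1 -4.5]
shift [  2.676 -13.759   0.777] turn [ 0.057 -0.026  0.135]
```

View pics/s8c.png

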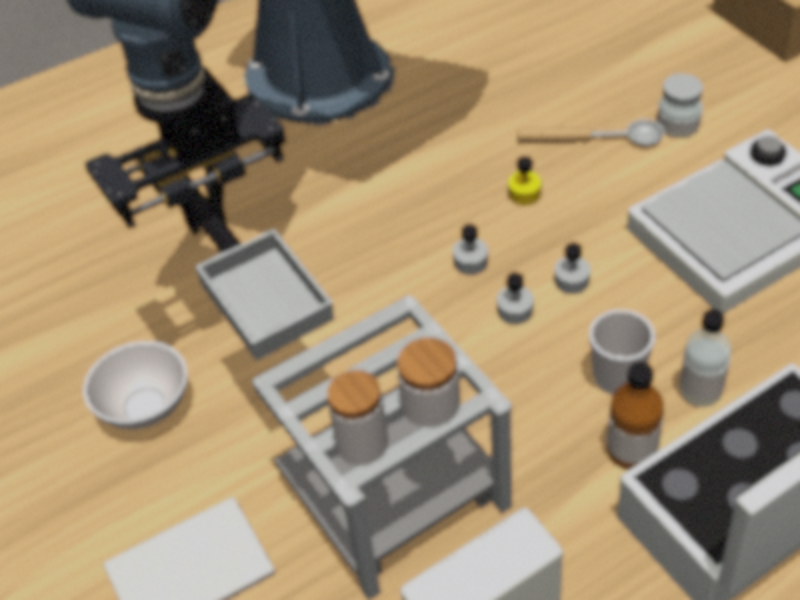

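Call:
jog_arm(motion=[0.5, -0.6, 0, 0, 0, 0, 1, 0.7, -0.9, 0, 0, 0, 0, 1, 0.7, -1, 0, 0, 0, 0, 1, 0.6, -1, 0, 0, 0, 0, 1, 0, -1, 0, 0, 0, 0, 1, 0, -1, 0, 0, 0, 0, 1, 0, -1, 0, 0, 0, 0, 1, 0, -1, 0, 0, 0, 0, 1, 0, -1, 0, 0, 0, 0, 1, 0, -1, 0, 0, 0, 0, 1, 0, -1, 0, 0, 0, 0, 1, 0, -1, 0, 0, 0, 0, 1])

```text
time: 30.88
position: [0.442, 0.149, 0.1727]
tool_rot: [1.0, -0.003, -0.0, 0.0]
ft_force: [0.4, 0.2, 0.6]
grip_width: 0.0004
grip_force: 0.0
```

Call:
jog_arm(motion=[0, -1, 0, 0, 0, 0, 1, 0, -0.7, 0, 0, 0, 0, 1, 0, -0.5, 0, 0, 0, 0, 1, 0, 0, 0, 0, 0, 0, 1, 0, 0, 0, 0, 0, 0, 1])

```text
time: 31.5
position: [0.4423, 0.235, 0.1728]
tool_rot: [1.0, -0.003, -0.001, 0.001]
ft_force: [-0.1, 0.6, -0.3]
grip_width: 0.0002
grip_force: 0.0
```

```bash
python3 - <<'E'
from h import *
st(); s=snap("scene","s9.png");t=snap("top","t9.png")
a=cv2.resize(s[130:310,300:560],None,fx=2.5,fy=2.5,interpolation=cv2.INTER_CUBIC)[:,:450]
b=cv2.resize(t[180:320,160:345],None,fx=1.8,fy=1.8,interpolation=cv2.INTER_CUBIC)
o=np.zeros((450,800,3),np.uint8);o[:450,:450]=a;o[:252,460:460+333]=b
cv2.imwrite("pics/m9.png",o)
E
```

```text
t 31.5 pos [0.4423 0.235  0.1728] R [[1.0, -0.006, -0.001], [-0.006, -1.0, -0.001], [-0.001, 0.001, -1.0]] q [ 2.650e-01  4.530e-01  1.801e+00 -1.000e-03  8.900e-01  1.843e+00] w 0.0002 gf 0.0 F [-0.1  0.6 -0.3]
```

View pics/m9.png

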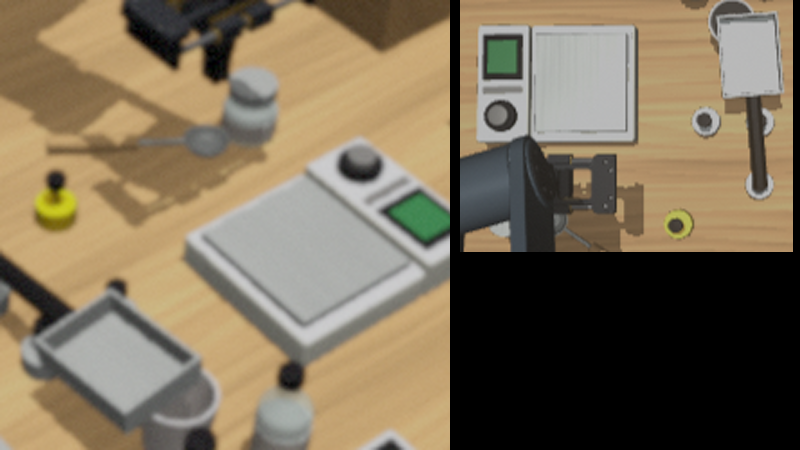

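The pan slipped from the grip during the sweep. It now lies right way up across the cup rim and two weights. I triangulate its rim corners from both cameras.

```bash
cat >> h.py <<'E'
def tri(us,ut):
    P=[]
    for n in ("scene","top"):
        c=robot.calibration(n);K=np.array([[c["fx"],0,c["cx"]],[0,c["fy"],c["cy"]],[0,0,1]]);P.append(K@np.c_[c["R"],c["t"]])
    X=cv2.triangulatePoints(P[0],P[1],np.array(us,float),np.array(ut,float)); return (X[:3]/X[3]).ravel()
E
python3 - <<'E'
from h import *
for n,a,b in (("-x-y",(314.8,264),(339.4,232.8)),("+x+y",(380,272),(305.6,189.4)),("-x+y",(344.8,246),(305.6,233.9)),("+x-y",(350,300),(336.7,187.8))): print(n,tri(a,b).round(3))
t0=cv2.imread("pics/top0.png").astype(int);t=cv2.imread("pics/t9.png").astype(int)
d=abs(t-t0).sum(2)>60
def prt(im,r0,r1,c0,c1): 
    g=cv2.cvtColor(im.astype(np.uint8),cv2.COLOR_BGR2GRAY)[r0:r1:2,c0:c1]
    for i,row in enumerate(g): print(r0+2*i,"".join(" .:-=+*#%@"[9-v*10//256] for v in row))
prt(t,184,294,284,346)
E
```

```text
-x-y [ 0.563 -0.07   0.094]
+x+y [0.678 0.018 0.113]
-x+y [0.561 0.017 0.095]
+x-y [ 0.684 -0.066  0.085]<stdin>:7: RuntimeWarning: overflow encountered in scalar multiply
Traceback (most recent call last):
OverflowError: Python integer 256 out of bounds for uint8
```

Call:
jog_arm(motion=[0, 0.95, 0, 0, 0, 0, -0.4, 0, 0.95, 0, 0, 0, 0, -0.4, 0, 0.95, 0, 0, 0, 0, -0.4, 0, 0.95, 0, 0, 0, 0, -0.4, 0, 0.95, 0, 0, 0, 0, -0.4, 0, 0.95, 0, 0, 0, 0, -0.4, 0, 0.95, 0, 0, 0, 0, -0.4, 0, 0, 0, 0, 0, 0, -0.4, 0, 0, 0, 0, 0, 0, -0.4])

```text
time: 32.72
position: [0.4405, -0.0306, 0.1736]
tool_rot: [1.0, -0.004, -0.0, 0.0]
ft_force: [0.5, 0.6, -0.4]
grip_width: 0.0608
grip_force: 0.0
```

```bash
python3 - <<'E'
from h import *
for uv in ((323.9,234),(325.8,260),(327.8,286.7)): print(bp("top",uv,.077).round(4))
st()
w=snap("wrist","w10.png")
cv2.imwrite("pics/w10v.png",w)
E
```

```text
[ 0.5602 -0.0316  0.077 ]
[ 0.491  -0.0354  0.077 ]
[ 0.4205 -0.0393  0.077 ]
t 32.725 pos [ 0.4405 -0.0306  0.1736] R [[1.0, -0.008, -0.001], [-0.008, -1.0, -0.0], [-0.001, 0.0, -1.0]] q [-3.230e-01  3.840e-01  1.941e+00 -1.000e-03  8.170e-01  1.256e+00] w 0.0608 gf 0.0 F [ 0.5  0.6 -0.4]
```

View pics/w10v.png

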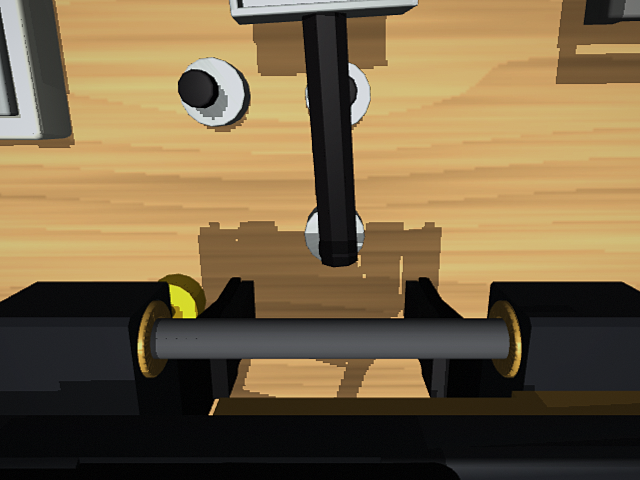

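Wrist view: the handle runs from (325,20) to (338,255). The weights are upright, with bodies near (213,92), (338,93) and (335,232); the last is under the handle's end.

```bash
python3 - <<'E'
from h import *
w=cv2.imread("pics/w10.png").astype(int);g=w.sum(2)/3
for r in (30,55,130,150,170,190):
    c=np.where(g[r,290:370]<55)[0]+290
    m=(c[0]+c[-1])/2; print(r,c[0],c[-1],bp("wrist",(m,r),.077).round(4))
print("tip",bp("wrist",(338,262),.072).round(4))
print("knob2 right edge",bp("wrist",(358,90),.053).round(4), "w1 body",bp("wrist",(213,92),.024).round(4),"w2 body R edge",bp("wrist",(371,95),.024).round(4),"w3 body L/R",bp("wrist",(304,235),.024).round(4),bp("wrist",(366,235),.024).round(4))
goto([.505,-.034,.078],0,.05,.05)
E
```

```text
30 303 346 [ 0.5576 -0.0291  0.077 ]
55 305 347 [ 0.5454 -0.0298  0.077 ]
130 311 350 [ 0.5064 -0.032   0.077 ]
150 312 351 [ 0.4955 -0.0325  0.077 ]
170 314 352 [ 0.4843 -0.0333  0.077 ]
190 316 353 [ 0.4728 -0.0341  0.077 ]
tip [ 0.4273 -0.0361  0.072 ]
knob2 right edge [ 0.5291 -0.0486  0.053 ] w1 body [0.5303 0.0455 0.024 ] w2 body R edge [ 0.5277 -0.0591  0.024 ] w3 body L/R [ 0.432  -0.0126  0.024 ] [ 0.4317 -0.0573  0.024 ]
shift [1.614 0.088 1.339] turn [ 0.003  0.012 -0.807]
```

Call:
jog_arm(motion=[0.8, 0, 0, 0, 0, -0.48, -0.4, 0.8, 0.05, 0.5, 0, 0, -0.48, -0.4, 0, 0, 0.8, 0, 0, 0, -0.4, 0, 0, 0, 0, 0, 0, -0.4, 0, 0, 0, 0, 0, 0, -0.4])

```text
time: 33.4
position: [0.5048, -0.031, 0.1221]
tool_rot: [1.0, 0.031, -0.0, 0.0]
ft_force: [-0.9, -0.3, -0.0]
grip_width: 0.061
grip_force: 0.0
```

```bash
python3 - <<'E'
from h import *
st(); goto([.505,-.032,.079],0,0,.059)
E
```

```text
t 33.4 pos [ 0.5048 -0.031   0.1221] R [[0.998, 0.062, -0.0], [0.062, -0.998, -0.001], [-0.0, 0.001, -1.0]] q [-2.820e-01  5.430e-01  1.831e+00 -1.000e-03  7.680e-01  1.227e+00] w 0.061 gf 0.0 F [-0.9 -0.3 -0. ]
shift [0.004 0.025 1.278] turn [0.008 0.006 0.044]
```

Call:
jog_arm(motion=[0, 0.02, 0.4, 0, 0, 0, -0.4, 0, 0, 0.5, 0, 0, 0, -0.4, 0, 0, 0.38, 0, 0, 0, -0.4, 0, 0, 0, 0, 0, 0, -0.4, 0, 0, 0, 0, 0, 0, 0.3, 0, 0, 0, 0, 0, 0, 1, 0, 0, 0, 0, 0, 0, 1, 0, 0, 0, 0, 0, 0, 1, 0, 0, 0, 0, 0, 0, 1, 0, 0, -0.15, 0, 0, 0, 1, 0, 0, -0.2, 0, 0, 0, 1, 0, 0, 0, 0, 0, 0, 1], grip_force=60)

```text
time: 34.9
position: [0.5053, -0.0326, 0.085]
tool_rot: [1.0, 0.031, 0.0, 0.0]
ft_force: [-0.1, 0.2, -2.6]
grip_width: 0.0211
grip_force: 60.0
```

Call:
jog_arm(motion=[0, 0, -0.3, 0, 0, 0, 1, 0, 0, -0.3, 0, 0, 0, 1, 0, 0, -0.3, 0, 0, 0, 1, 0, 0, -0.3, 0, 0, 0, 1, 0, 0, -0.3, 0, 0, 0, 1, 0, 0, -0.3, 0, 0, 0, 1, 0, 0, 0, 0, 0, 0, 1])

```text
time: 35.78
position: [0.5059, -0.0327, 0.1576]
tool_rot: [1.0, 0.031, 0.001, 0.001]
ft_force: [-0.3, 0.6, -3.6]
grip_width: 0.0213
grip_force: 60.0
```

```bash
python3 - <<'E'
from h import *
st(); snap("scene","s11.png"); w=snap("wrist","w11.png")
g=w.mean(2)
for r in range(10,250,20): print(r,"".join(" .:-=+*#%@"[int(9-v*9.9//256)] for v in g[r,180:480:5]))
E
```

```text
t 35.775 pos [ 0.5059 -0.0327  0.1576] R [[0.998, 0.061, 0.002], [0.061, -0.998, -0.001], [0.002, 0.002, -1.0]] q [-2.850e-01  4.830e-01  1.803e+00 -1.000e-03  8.530e-01  1.225e+00] w 0.0213 gf 60.0479127165454 F [-0.3  0.6 -3.6]
10 %%%  ..  ... ......... ................................%%##%
30 %%%=. .   ..  .... ..  .... ...........................%%%%%
50 %%%%=     ..    .  ..   ... .. ........................%%%##
70 %%%%=      .        .   . . .. .......................######
90 +%%%*               ..  .   .   . ....................%#####
110 :%%%%                .  .   .     . ................. #####%
130  %%%%                .  .   .   . . .................###%##=
150  -%%#****************************************#######**###%#.
170 --          %%:.+++++++*@@@@%%%%%%@@@#+++:::::::::::::::::::
190 %%%%%#%@-=   %=:::::::::@@@@%%%%%%@@@ =:::::::::::::::::::::
210 ::@%@-=    *:::::::::::.@@@@%%%%%%@@@ ::::::::::::::::::::::
230 ::.+++.+=::+...:++++++++@@@@%%%%%%@@@++++::::::+=++++:::::::
```

Call:
jog_arm(motion=[0, -0.1, 0, 0, 0, 0.1, 1, 0, -0.2, 0, 0, 0, 0.15, 1, 0, -0.3, 0, 0, 0, 0.15, 1, 0, -0.4, 0, 0, 0, 0.15, 1, 0, -0.45, 0, 0, 0, 0.15, 1, 0, -0.45, 0, 0, 0, 0.15, 1, 0, -0.45, 0, 0, 0, 0.15, 1, 0, -0.45, 0, 0, 0, 0.1, 1, 0, -0.45, 0, 0, 0, 0, 1, 0, -0.4, 0, 0, 0, 0, 1, 0, -0.3, 0, 0, 0, 0, 1, 0, -0.15, 0, 0, 0, 0, 1])

```text
time: 37.38
position: [0.5037, 0.1322, 0.1563]
tool_rot: [1.0, -0.008, -0.0, 0.0]
ft_force: [0.7, -0.3, -3.4]
grip_width: 0.0215
grip_force: 60.1
```

```bash
python3 - <<'E'
from h import *
st(); goto([.473,.2364,.15],0,0,-.015)
E
```

```text
t 37.375 pos [0.5037 0.1322 0.1563] R [[1.0, -0.015, -0.0], [-0.015, -1.0, -0.001], [-0.0, 0.001, -1.0]] q [ 4.200e-02  5.010e-01  1.769e+00 -1.000e-03  8.730e-01  1.629e+00] w 0.0215 gf 60.06845212781627 F [ 0.7 -0.3 -3.4]
shift [-0.805 -2.593  0.356] turn [ 0.011  0.003 -0.001]
```

Call:
jog_arm(motion=[-0.05, -0.15, 0, 0, 0, 0, 1, -0.1, -0.3, 0, 0, 0, 0, 1, -0.12, -0.4, 0, 0, 0, 0, 1, -0.13, -0.45, 0, 0, 0, 0, 1, -0.13, -0.45, 0, 0, 0, 0, 1, -0.12, -0.4, 0, 0, 0, 0, 1, -0.1, -0.3, 0, 0, 0, 0, 1, -0.05, -0.14, 0, 0, 0, 0, 1, 0, 0, 0, 0, 0, 0, 1, 0, 0, 0, 0, 0, 0, 1])

```text
time: 38.62
position: [0.4735, 0.2352, 0.1562]
tool_rot: [1.0, -0.008, -0.0, 0.0]
ft_force: [-0.4, -0.6, -3.6]
grip_width: 0.0212
grip_force: 60.1
```

```bash
python3 - <<'E'
from h import *
st(); goto([.473,.2364,.066],0,0,-.015)
s=snap("scene","s12.png"); t=snap("top","t12.png"); w=snap("wrist","w12.png")
g=t.mean(2)
for r in range(190,266,3): print(r,"".join(" .:-=+*#%@"[int(9-v*9.9//256)] for v in g[r,165:270]))
g=w.mean(2)
for r in range(5,250,15): print(r,"".join(" .:-=+*#%@"[int(9-v*9.9//256)] for v in g[r,100:540:6]))
E
```

```text
t 38.625 pos [0.4735 0.2352 0.1562] R [[1.0, -0.016, -0.0], [-0.016, -1.0, -0.001], [-0.0, 0.001, -1.0]] q [ 2.500e-01  5.100e-01  1.749e+00 -1.000e-03  8.830e-01  1.838e+00] w 0.0212 gf 60.06996443869866 F [-0.4 -0.6 -3.6]
shift [-0.014 -0.032  2.456] turn [ 0.013  0.002 -0.019]
190 =========================================================================================================
193 ================+++++++=============================================+++++++================+=============
196 =====-:::::::::::::::::::::::::-:-=::::::::::::::::::::::::::::::::::-::::::::::::::::::::::**===========
199 =====::-++++++***************+--:*%#*++++++++++++++++++++++++++++++=:*+----------::::::=-:--*#===========
202 =====::-#%#########*******#%%#--:*%*-::::::::::::::::::::::::::::::::*+-:::::::::::::::+=::-*#===========
205 =====::-#%#***************#%%#--:*%*-::::::::::::::::::::::::::::::::*+-:::::::::::::::+=::-*#===========
208 =====::-#%#***************##%*--:*%*-::::::::::::::::::::::::::::::::*+-:::::::::::::::+=::-*#===========
211 ====+-:+#%#***************#%%*--:*%*-::::::::
[... 2675 characters left out ...]
%%%@+ . *%%%                        ..  ............##### .:::::::::
140 =----%%%%@- :.:%%%             .           .. ........... ##### .:::::::::
155 ==+%@%%%@.   . %%%%%#%%#*#*++++====----::::::::::::::::.........-:::::::::
170   +*#:.         *   :     .......@@@@%%%%%@@@.....          ::::::::::::::
185                 **        ::::   @@@@%%%%%@@*              .::::::::::::::
200 :::::::::::::::::::::::::::::::::@@@@%%%%%@@+:::::::::::::::::::::::::::::
215 :::::::::::::::::::::::::::::::::@@@@%%%%%@@=:::::::::::::::::::::::::::::
230 -:::::::::::::::++++:::....++++++@@@@%%%%%@@*+++::::::++++::::::::::------
245 ::::::::::::----**+++++::::++++++@@@@%%%%%@@+++*::::+***++*:-:::::::::::::
```

```bash
python3 - <<'E'
from h import *
for uv in ((200.5,220),(234,220),(216,197.5),(216,245)): print(bp("top",uv,.178).round(4))
E
```

```text
[0.5932 0.2699 0.178 ]
[0.5914 0.1869 0.178 ]
[0.6483 0.2314 0.178 ]
[0.5306 0.2315 0.178 ]
```

Call:
jog_arm(motion=[0, 0, 0.15, 0, 0, 0, 1, 0, 0, 0.3, 0, 0, 0, 1, 0, 0, 0.4, 0, 0, 0, 1, 0, 0, 0.4, 0, 0, 0, 1, 0, 0, 0.4, 0, 0, 0, 1, 0, 0, 0.3, 0, 0, 0, 1, 0, 0, 0.15, 0, 0, 0, 1, 0, 0, 0.05, 0, 0, 0, 1, 0, 0, 0, 0, 0, 0, 1])

```text
time: 39.9
position: [0.4736, 0.2355, 0.0705]
tool_rot: [1.0, -0.008, 0.0, 0.0]
ft_force: [0.0, -0.3, -2.4]
grip_width: 0.0216
grip_force: 60.1
```

Call:
jog_arm(motion=[0, 0, 0.1, 0, 0, 0, 1, 0, 0, 0.05, 0, 0, 0, 1, 0, 0, 0, 0, 0, 0, 1])

```text
time: 40.28
position: [0.4732, 0.2354, 0.0642]
tool_rot: [1.0, -0.008, -0.0, 0.0]
ft_force: [-0.1, 0.1, -3.5]
grip_width: 0.0212
grip_force: 60.1
```

```bash
python3 - <<'E'
from h import *
st(); goto([.473,.2364,.066],0,0,-.015)
E
```

```text
t 40.275 pos [0.4732 0.2354 0.0642] R [[1.0, -0.016, -0.0], [-0.016, -1.0, -0.001], [-0.0, 0.001, -1.0]] q [ 2.500e-01  6.660e-01  1.806e+00 -1.000e-03  6.700e-01  1.838e+00] w 0.0212 gf 60.07457495594281 F [-0.1  0.1 -3.5]
shift [-0.006 -0.024  0.155] turn [ 0.011  0.005 -0.012]
```

Call:
jog_arm(motion=[0, 0, 0.06, 0, 0, 0, 1, 0, 0, 0.06, 0, 0, 0, 1, 0, 0, 0, 0, 0, 0, 1, 0, 0, 0, 0, 0, 0, 1])

```text
time: 40.78
position: [0.4733, 0.2355, 0.0594]
tool_rot: [1.0, -0.008, -0.0, 0.0]
ft_force: [-0.7, 0.5, -3.9]
grip_width: 0.0215
grip_force: 60.1
```

Call:
jog_arm(motion=[0, 0, 0.05, 0, 0, 0, 1, 0, 0, 0, 0, 0, 0, 1, 0, 0, 0, 0, 0, 0, 1])

```text
time: 41.15
position: [0.4735, 0.2355, 0.0576]
tool_rot: [1.0, -0.008, 0.0, 0.0]
ft_force: [-0.4, 0.7, -2.2]
grip_width: 0.0214
grip_force: 60.1
```

Call:
jog_arm(motion=[0, 0, 0.02, 0, 0, 0, 1, 0, 0, 0, 0, 0, 0, 0.5, 0, 0, 0, 0, 0, 0, 0.2, 0, 0, 0, 0, 0, 0, 0, 0, 0, 0, 0, 0, 0, -0.4, 0, 0, 0, 0, 0, 0, -0.4, 0, 0, -0.5, 0, 0, 0, -0.4, 0, 0, -1, 0, 0, 0, -0.4, 0, 0, -1, 0, 0, 0, -0.4, 0, 0, -1, 0, 0, 0, -0.4, 0, 0, 0, 0, 0, 0, -0.4, 0, 0, 0, 0, 0, 0, -0.4])

```text
time: 42.65
position: [0.4726, 0.2354, 0.1961]
tool_rot: [1.0, -0.008, -0.001, 0.001]
ft_force: [-0.3, -0.3, -0.6]
grip_width: 0.0606
grip_force: 0.0
```

```bash
python3 - <<'E'
from h import *
st()
s=snap("scene","s13.png"); t=snap("top","t13.png"); w=snap("wrist","w13.png")
g=w.mean(2)
for r in range(5,280,12): print(r,"".join(" .:-=+*#%@"[int(9-v*9.9//256)] for v in g[r,100:540:4]))
E
```

```text
t 42.65 pos [0.4726 0.2354 0.1961] R [[1.0, -0.016, -0.001], [-0.016, -1.0, -0.001], [-0.001, 0.001, -1.0]] q [ 2.510e-01  4.490e-01  1.714e+00 -1.000e-03  9.800e-01  1.838e+00] w 0.0606 gf 0.0 F [-0.3 -0.3 -0.6]
5 ########**********%%%.:::*%::+::::::=.@%:::::::::::..::......:.::::.::::.*%.-::::::::=::======================
17 @@@@@@%@%%%%%%%%%%%%%=:::+%..::::::::.%%:::.::.::.:......................#%.-::::::::.:.======================
29 @@%@@%%%%%%%%%%%%%%%%%...-#..:::::::::+%..:.::....:......................@%.=::::::::..:======-==-------------
41 ::::::::::.:::.:...:.....:#=..:::::::::%:....:...........................@@.-::::::::..-----------------------
53 ++++++++++++++++======-...##..-::::::-.%+................................%@:=:::::::=..+===========--=========
65 +++++++++++++++========...+%..+::::::=.%#....:..........................:%%:.::::.:.=..-----------------------
77 ..........................=#..::::::::.@@...............................:%#:.:.:....=..--------------------===
89 .....#@%%%%%%@@...........:#....:.::::.@%...............................:%#:.:.:......:
[... 1048 characters left out ...]
----------
209 ===========================-==-----------------------@@@%%%@@#-----------------===============================
221 ==---------------------------=**----=********--------@@@%%%@@#----#********=====**============================
233 --------------============-**************************@@@%%%@@%**********************===========---=-====------
245 ---------------------------**************************%@@@@@@@@**********************-------===================
257 ---------------------------**************************#@@@@@@@@************-*********--------------------------
269 ----------------------------*****************+********@@@@@@@@*+*+********+********+--------------------------
```

```bash
python3 - <<'E'
from h import *
w=cv2.imread("pics/w13.png"); g=w.mean(2)
for r in (60,110): print(r,list(g[r,235:265].astype(int)),list(g[r,380:410].astype(int)))
print(list(g[130:170,300].astype(int)))
for n,uv,z in (("L",(252,60),.08),("R",(396,60),.08),("near",(300,143),.08),("btn",(144,120),.06),("plL",(205,60),.05)): print(n,bp("wrist",uv,z).round(4))
# weights: dark knob blobs in top image
t=cv2.imread("pics/t13.png");
b=((t.max(2)<90)).astype(np.uint8)[230:300,284:345]
n,l,s,c=cv2.connectedComponentsWithStats(b)
for i in range(1,n):
    if 8<s[i][4]<120: print("knob?",c[i]+[284,230],s[i][4],bp("top",c[i]+[284,230],.058).round(4))
E
```

```text
60 [np.int64(195), np.int64(196), np.int64(193), np.int64(190), np.int64(193), np.int64(193), np.int64(197), np.int64(198), np.int64(201), np.int64(197), np.int64(199), np.int64(203), np.int64(193), np.int64(150), np.int64(189), np.int64(201), np.int64(214), np.int64(214), np.int64(190), np.int64(90), np.int64(23), np.int64(34), np.int64(34), np.int64(33), np.int64(24), np.int64(84), np.int64(195), np.int64(219), np.int64(212), np.int64(211)] [np.int64(211), np.int64(210), np.int64(211), np.int64(210), np.int64(211), np.int64(210), np.int64(211), np.int64(217), np.int64(203), np.int64(110), np.int64(119), np.int64(66), np.int64(28), np.int64(33), np.int64(33), np.int64(32), np.int64(28), np.int64(87), np.int64(190), np.int64(218), np.int64(206), np.int64(203), np.int64(193), np.int64(146), np.int64(162), np.int64(208), np.int64(197), np.int64(195), np.int64(197), np.int64(202)]
110 [np.int64(204), np.int64(202), np.int64(201), np.int64(202), np.int64(202), np.int64(198), np.int64(196), np.int64(198), np.int64(203), np.int64(206), np.int64(209), np.int64(208), np.int64(205), np.int64(
[... 901 characters left out ...]
64(213), np.int64(215), np.int64(209), np.int64(210), np.int64(211), np.int64(211), np.int64(211), np.int64(211), np.int64(212), np.int64(212), np.int64(211), np.int64(212), np.int64(212), np.int64(216), np.int64(201), np.int64(152), np.int64(85), np.int64(214), np.int64(219), np.int64(215), np.int64(214), np.int64(214), np.int64(214), np.int64(213), np.int64(215), np.int64(214)]
L [0.5774 0.277  0.08  ]
R [0.5761 0.1942 0.08  ]
near [0.5303 0.251  0.08  ]
btn [0.5453 0.3516 0.06  ]
plL [0.5817 0.312  0.05  ]
knob? [295.41304348 246.60869565] 46 [0.5291 0.0464 0.058 ]
knob? [326.0952381  246.85714286] 42 [ 0.5268 -0.0364  0.058 ]
knob? [325.88372093 282.88372093] 43 [ 0.4302 -0.034   0.058 ]
```

Call:
jog_arm(motion=[-0.9, 0.9, 0, 0, 0, 0, -0.2, 0, 0.9, 0, 0, 0, 0, -0.2, 0, 0.9, 0, 0, 0, 0, -0.2, 0, 0.9, 0, 0, 0, 0, -0.2, 0, 0.9, 0, 0, 0, 0, -0.2, 0, 0, 0, 0, 0, 0, -0.2, 0, 0, 0, 0, 0, 0, -0.2], grip_force=30)

```text
time: 43.68
position: [0.4341, 0.0565, 0.1962]
tool_rot: [1.0, -0.008, -0.001, 0.0]
ft_force: [0.4, 1.0, 0.2]
grip_width: 0.0518
grip_force: 0.0
```

```bash
cat >> h.py <<'E'
def knobs(w,name="wrist",z=.055,r1=275):
    hsv=cv2.cvtColor(w,cv2.COLOR_BGR2HSV)
    b=(w.max(2)<70).astype(np.uint8)[:r1]
    n,l,s,c=cv2.connectedComponentsWithStats(b)
    for i in range(1,n):
        if 400<s[i][4]<3000 and s[i][2]<70 and s[i][3]<70: print("blob",c[i].round(1),s[i].tolist(),bp(name,c[i],z).round(4))
E
python3 - <<'E'
from h import *
st(); w=snap("wrist","w14.png"); knobs(w)
g=w.mean(2)
for r in range(5,285,9): print(r,"".join(" .:-=+*#%@"[int(9-v*9.9//256)] for v in g[r,200:500:3]))
E
```

```text
t 43.675 pos [0.4341 0.0565 0.1962] R [[1.0, -0.016, -0.002], [-0.016, -1.0, -0.0], [-0.002, 0.0, -1.0]] q [-0.127  0.339  1.925 -0.     0.879  1.461] w 0.0518 gf 0.0 F [0.4 1.  0.2]
blob [341.7  78.8] [326, 61, 33, 37, 958] [0.5307 0.0465 0.055 ]
blob [472.   80.7] [452, 63, 40, 36, 1097] [ 0.5283 -0.0368  0.055 ]
blob [458.1 226.2] [442, 211, 34, 33, 901] [ 0.4325 -0.0339  0.055 ]
blob [  7. 262.] [0, 244, 18, 31, 403] [0.4113 0.2862 0.055 ]
5 =============--------------------------------------------------------------==-======================
14 ===========----------------------------------------------------------------------------------==----=
23 =================--=---=-=--------------------------================================================
32 ====================================================================================================
41 =====-----------------------------------------------------------------------------------------------
50 -----------------------------------------------=*---------------------------------------------------
59 --------------------------
[... 1995 characters left out ...]
********************************************#++++++@@%%%%%%@@@*-------
239 ---************+-***************************+-=***+-*************-************+++=:#@@@@@@@---------
248 ---***************************************************************************+---------------------
257 ---*************************#%%#********************************--************+---------------------
266 ---********************%%%#*+++#%%%%%***************************==#***********======================
275 ---********************+++++++++++++#%#************************+--***********+--------------------=-
284 ---=*********@@@@@@@@@++++++++++++++++%*************************=@@@@@@@@@***--------------@@@@@@@@@
```

Call:
jog_arm(motion=[0.8, 0.07, 0, 0, 0, 0, -0.2, 0.8, 0.07, 0, 0, 0, 0, -0.2, 0.82, 0.07, 0.3, 0, 0, 0, -0.2, 0, 0, 0.9, 0, 0, 0, -0.2, 0, 0, 0.9, 0, 0, 0, -0.2, 0, 0, 0.9, 0, 0, 0, -0.2, 0, 0, 0.78, 0, 0, 0, -0.2, 0, 0, 0, 0, 0, 0, -0.2, 0, 0, 0, 0, 0, 0, 0.5, 0, 0, 0, 0, 0, 0, 1, 0, 0, 0, 0, 0, 0, 1, 0, 0, 0, 0, 0, 0, 1])

```text
time: 45.22
position: [0.5316, 0.0462, 0.0464]
tool_rot: [1.0, -0.008, 0.001, 0.0]
ft_force: [0.3, 1.9, 2.8]
grip_width: 0.0206
grip_force: 30.0
```

```bash
python3 - <<'E'
from h import *
st(); goto([.623,.252,.135],0,0,-.015)
E
```

```text
t 45.225 pos [0.5316 0.0462 0.0464] R [[1.0, -0.016, 0.001], [-0.016, -1.0, -0.001], [0.001, 0.001, -1.0]] q [-1.230e-01  7.020e-01  1.801e+00 -1.000e-03  6.380e-01  1.465e+00] w 0.0206 gf 30.04570576362312 F [0.3 1.9 2.8]
shift [ 2.205 -5.18  -2.015] turn [ 0.007 -0.019 -0.018]
```

Call:
jog_arm(motion=[0, 0, -0.3, 0, 0, 0, 1, 0, 0, -0.7, 0, 0, 0, 1, 0, 0, -0.7, 0, 0, 0, 1, 0, 0, -0.6, 0, 0, 0, 1, 0.1, -0.2, -0.3, 0, 0, 0, 1, 0.2, -0.5, 0, 0, 0, 0, 1, 0.3, -0.7, 0, 0, 0, 0, 1, 0.3, -0.7, 0, 0, 0, 0, 1, 0.3, -0.7, 0, 0, 0, 0, 1, 0.3, -0.7, 0, 0, 0, 0, 1, 0.3, -0.7, 0, 0, 0, 0, 1, 0.3, -0.6, 0, 0, 0, 0, 1])

```text
time: 46.72
position: [0.6177, 0.2384, 0.1486]
tool_rot: [1.0, -0.008, -0.001, 0.0]
ft_force: [0.3, 0.2, -2.1]
grip_width: 0.021
grip_force: 30.0
```

Call:
jog_arm(motion=[0.1, -0.3, 0, 0, 0, 0, 1, 0.03, -0.07, 0, 0, 0, 0, 1, 0, 0, 0, 0, 0, 0, 1, 0, 0, 0, 0, 0, 0, 1])

```text
time: 47.22
position: [0.6232, 0.2506, 0.1494]
tool_rot: [1.0, -0.008, -0.001, 0.001]
ft_force: [0.5, -0.3, -2.3]
grip_width: 0.0206
grip_force: 30.0
```

```bash
python3 - <<'E'
from h import *
st(); goto([.6242,.2515,.1085],0,0,-.015)
w=snap("wrist","w15.png");t=snap("top","t15.png");s=snap("scene","s15.png")
g=w.mean(2)
for r in range(5,290,9): print(r,"".join(" .:-=+*#%@"[int(9-v*9.9//256)] for v in g[r,150:500:4]))
E
```

```text
t 47.225 pos [0.6232 0.2506 0.1494] R [[1.0, -0.017, -0.001], [-0.017, -1.0, -0.001], [-0.001, 0.001, -1.0]] q [ 2.170e-01  6.850e-01  1.379e+00 -1.000e-03  1.079e+00  1.805e+00] w 0.0206 gf 30.006135385483503 F [ 0.5 -0.3 -2.3]
shift [ 0.026 -0.024  1.222] turn [ 0.017  0.015 -0.025]
5 ----------------------------------------------------------------------------------------
14 ----------------------------------------------------------------------------------------
23 ======----------------------------------------------------------------------------------
32 ----------------------------------------------------------------------------------------
41 =---------------------------------------------------------------------------------------
50 ----------------------------------------------------------------------------------------
59 -------------------------------=======-===--=-------------------------------------------
68 --============-=------------------------------------==-----==-=---==-===================
77 ----------------------------------------------------------------------------
[... 1449 characters left out ...]
..............................%%% :.......:..::::
230 ***********%%%% . .#=  -..=====  %:  ..  ======== ======+==+=+.......%%% -..+==-. .:::::
239 ***********@@@@:::=##-:*+======+=%=====%###########==============+..+%%%.=+++++++  -----
248 ************@@@::-=*#=:+=======+=%+=%###%-.     +%##%%===============%%%=*+++++++  :::::
257 ************@@@:: -*#-::=======*=%#%%==========-====+%%=======-   ==+%%#=+++++++*  :::::
266 ************@@@+::-+#-::===++++*=%%+===================%=============%%*++++++++= .-----
275 %%%%%@@@@@@@@@@#::-+#-::+==+++++=#=======..........===+=*==+=-......+%%+++++++++..:-----
284 @@@@@@@@@@@@@@@@@@@@@@@@@@@@=++++@@@@@@=====##+=+++=@@@@@@=+=+.@@@@@@@@@@@@@@@@@@@@@@@@@
```

```bash
python3 - <<'E'
from h import *
w=cv2.imread("pics/w15.png"); g=w.mean(2)
print("col300 rows185-215",g[185:216,300].astype(int).tolist())
for r in (213,221): print(r,"c225-295",g[r,225:296].astype(int).tolist(),"c415-465",g[r,415:466].astype(int).tolist())
for n,uv in (("far300",(300,200)),("L",(250,221)),("L2",(270,221)),("R",(440,221)),("R2",(430,221))): print(n,bp("wrist",uv,.08).round(4))
E
```

```text
col300 rows185-215 [226, 225, 225, 225, 225, 224, 224, 225, 228, 244, 125, 54, 59, 60, 63, 63, 63, 60, 49, 124, 207, 239, 233, 229, 228, 193, 154, 232, 233, 230, 230]
213 c225-295 [66, 70, 64, 77, 173, 244, 235, 233, 233, 233, 233, 233, 234, 236, 234, 175, 175, 214, 235, 226, 225, 224, 225, 227, 228, 230, 232, 231, 228, 227, 225, 223, 225, 230, 230, 227, 225, 224, 225, 225, 222, 220, 221, 225, 229, 232, 218, 154, 222, 229, 230, 235, 239, 178, 47, 31, 34, 36, 28, 61, 176, 241, 232, 233, 234, 232, 234, 235, 233, 232, 233] c415-465 [226, 227, 225, 225, 230, 231, 233, 221, 121, 134, 103, 32, 41, 42, 42, 42, 43, 43, 43, 39, 31, 77, 183, 226, 231, 223, 218, 209, 166, 167, 220, 217, 213, 213, 213, 214, 216, 216, 213, 213, 215, 217, 220, 221, 220, 218, 218, 219, 220, 219, 219]
221 c225-295 [72, 68, 64, 59, 115, 229, 237, 234, 233, 233, 233, 233, 233, 234, 237, 230, 143, 193, 231, 229, 225, 224, 224, 226, 227, 228, 232, 233, 229, 226, 225, 223, 223, 227, 230, 226, 225, 224, 224, 225, 223, 220, 219, 221, 227, 232, 218, 135, 201, 232, 228, 232, 236, 209, 132, 21, 41, 40, 35, 52, 160, 240, 228, 228, 230, 229, 229, 230, 230, 229, 230] c415-465 [226, 227, 226, 227, 230, 230, 233, 220, 123, 130, 77, 34, 41, 43, 43, 43, 43, 43, 40, 39, 41, 104, 204, 239, 227, 220, 214, 196, 180, 216, 217, 215, 213, 212, 213, 215, 215, 213, 212, 213, 215, 218, 221, 220, 219, 218, 218, 218, 219, 219, 219]
far300 [0.6551 0.2647 0.08  ]
L [0.6444 0.2913 0.08  ]
L2 [0.6442 0.2808 0.08  ]
R [0.6427 0.1915 0.08  ]
R2 [0.6427 0.1968 0.08  ]
```

Call:
jog_arm(motion=[0.015, -0.02, 0.25, 0, 0, 0, 1, 0, 0, 0.3, 0, 0, 0, 1, 0, 0, 0.3, 0, 0, 0, 1, 0, 0, 0.25, 0, 0, 0, 1, 0, 0, 0.06, 0, 0, 0, 1, 0, 0, 0, 0, 0, 0, 1])

```text
time: 48.12
position: [0.6243, 0.2523, 0.1028]
tool_rot: [1.0, -0.008, -0.0, 0.0]
ft_force: [-0.1, -0.4, -2.9]
grip_width: 0.0209
grip_force: 30.0
```

Call:
jog_arm(motion=[0, 0, 0.05, 0, 0, 0, 1, 0, 0, 0, 0, 0, 0, 1])

```text
time: 48.38
position: [0.6243, 0.2523, 0.1013]
tool_rot: [1.0, -0.008, 0.0, 0.0]
ft_force: [0.6, 0.4, -2.1]
grip_width: 0.021
grip_force: 30.0
```

Call:
jog_arm(motion=[0, 0, 0.02, 0, 0, 0, 1, 0, 0, 0, 0, 0, 0, 0.45, 0, 0, 0, 0, 0, 0, 0.3, 0, 0, 0, 0, 0, 0, 0.1, 0, 0, 0, 0, 0, 0, 0.1, 0, 0, -0.4, 0, 0, 0, 0.1, 0, 0, -1, 0, 0, 0, 0.1, 0, 0, -1, 0, 0, 0, -0.2, -0.9, 0.9, 0, 0, 0, 0, -0.2, -0.9, 0.9, 0, 0, 0, 0, -0.2, -0.9, 0.9, 0, 0, 0, 0, -0.2, -0.9, 0.9, 0, 0, 0, 0, -0.2])

```text
time: 49.88
position: [0.4774, 0.1097, 0.1977]
tool_rot: [1.0, -0.008, 0.001, 0.0]
ft_force: [0.7, -0.9, -0.0]
grip_width: 0.0519
grip_force: 0.0
```

Call:
jog_arm(motion=[-0.2, 0.9, -0.3, 0, 0, 0, -0.2, 0, 0.4, 0, 0, 0, 0, -0.2, 0, 0, 0, 0, 0, 0, -0.2, 0, 0, 0, 0, 0, 0, -0.2])

```text
time: 50.38
position: [0.4697, 0.0594, 0.2083]
tool_rot: [1.0, -0.008, 0.0, 0.0]
ft_force: [-0.0, -0.1, 0.7]
grip_width: 0.0524
grip_force: 0.0
```

```bash
python3 - <<'E'
from h import *
st(); w=snap("wrist","w16.png"); knobs(w)
t=snap("top","t16.png")
b=(t.max(2)<90).astype(np.uint8)[195:300,195:345]
n,l,s,c=cv2.connectedComponentsWithStats(b)
for i in range(1,n):
    if 12<s[i][4]<120: p=c[i]+[195,195]; print("top",p.round(1),s[i][2:].tolist(),bp("top",p,.058).round(4),bp("top",p,.11).round(4))
E
```

```text
t 50.375 pos [0.4697 0.0594 0.2083] R [[1.0, -0.016, 0.0], [-0.016, -1.0, -0.0], [0.0, 0.0, -1.0]] q [-0.111  0.363  1.831 -0.     0.948  1.476] w 0.0524 gf 0.0 F [-0.  -0.1  0.7]
blob [32.  14.2] [0, 0, 55, 29, 889] [0.6094 0.2472 0.055 ]
blob [466.9 137.6] [449, 122, 37, 32, 911] [ 0.528  -0.0369  0.055 ]
blob [427.5 238.7] [413, 226, 45, 42, 408] [ 0.4562 -0.0129  0.055 ]
blob [453.2 264.6] [439, 252, 32, 23, 598] [ 0.4359 -0.0329  0.055 ]
top [199. 205.] [1, 19, 19] [0.6481 0.3084 0.058 ] [0.6405 0.2934 0.11  ]
top [224.4 217.1] [8, 11, 20] [0.6134 0.2388 0.058 ] [0.6072 0.2266 0.11  ]
top [199. 222.] [1, 13, 13] [0.6015 0.3083 0.058 ] [0.5957 0.2933 0.11  ]
top [326.  246.9] [7, 7, 44] [ 0.5266 -0.0361  0.058 ] [ 0.5239 -0.037   0.11  ]
top [199.3 295.1] [6, 9, 18] [0.4037 0.3073 0.058 ] [0.406  0.2923 0.11  ]
```

```bash
cat >> h.py <<'E'
def proj(name,X):
    c=robot.calibration(name);p=c["R"]@np.array(X)+c["t"];return np.array([c["fx"]*p[0]/p[2]+c["cx"],c["fy"]*p[1]/p[2]+c["cy"]])
def asc(im,r0,r1,c0,c1,dr=2,dc=1):
    g=im.mean(2)
    for r in range(r0,r1,dr): print(r,"".join(" .:-=+*#%@"[int(9-v*9.9//256)] for v in g[r,c0:c1:dc]))
E
python3 - <<'E'
from h import *
t=cv2.imread("pics/t16.png"); print(proj("top",[.624,.252,.107]),proj("top",[.624,.252,.054]))
asc(t,190,250,195,265,2,1)
s=snap("scene","s16.png");print(proj("scene",[.624,.252,.107]),proj("scene",[.624,.252,.066]));asc(s,195,270,375,475,2,1)
E
```

```text
[215.00465615 211.06152771] [219.92654632 213.50855742]
190 ======================================================================
192 ======================================================================
194 ---+==--------------------------------===--------------------=+=======
196 :::+#-:::::::::::::::::::::::::::::::::::::::::::::::::::::::-**======
198 :::+#-:-=====----------------------------------------------:--*#======
200 -::+#-:--------------------:------:::-:::-:::::-::--:::::+=---*#======
202 -::+#-:--------------------------------------==--::::::::+=-:-*#======
204 -::+#-:------=#########%#################***==##-::::::::+=-:-*#+=====
206 -::+#-:------=#%*++=---:---+=----------------=##-::::::::+=-:-*#======
208 -::+#-:------=#%***##*+--:::-+=-::::::::::::-=##-::::::::+=-:-*#======
210 -::+#-:------=##%%%#####=-:::-**-:::::::::::-=##-::::::::+=-:-*#======
212 -::+#-:------=**#%%####%*=-:::+#+-::::::::::-=##-::::::::+=-:-*#======
214 -::+#-:------=*-+###%%%#*+=-::+#*-::::::::::-=##-::::::::+=-:-*#======
216 -::+*-::-----=#=--=***++++-::-*#=-::::::::::-=##-::::::::+-::-*#=
[... 4551 characters left out ...]
**+==-:::::-=+==---====--::::::::::--==+++++++++===-------------------
259 -----------------------==++******+++=-:::::-=++===-:::::::::::--==+++++++++==---------------=-------
261 --------------------------==+******+++=-::::::-::::::::::::-===++++++++===--------------===---------
263 ----------------------------==+******+++=-:::::::::::::--==+++++++++===-------------=-----------=-==
265 ------------------------------==+*******++=--:::::::--==++++++++====--------------=----------=---===
267 --------------------------------==++*****++++=----==+++++++++===------------==-==--------==--=======
269 -----------------------------------==+******+++==+++++++++===-----------===-------------============
```

Call:
jog_arm(motion=[0.5, 0.8, 0, 0, 0, 0, -0.2, 0.5, 0.8, 0, 0, 0, 0, -0.2, 0.5, 0.78, 0.3, 0, 0, 0, -0.2, 0, 0, 0.95, 0, 0, 0, -0.2, 0, 0, 0.95, 0, 0, 0, -0.2, 0, 0, 0.95, 0, 0, 0, -0.2, 0, 0, 0.9, 0, 0, 0, -0.2, 0, 0, 0, 0, 0, 0, -0.2, 0, 0, 0, 0, 0, 0, 0.5, 0, 0, 0, 0, 0, 0, 1, 0, 0, 0, 0, 0, 0, 1, 0, 0, 0, 0, 0, 0, 1])

```text
time: 52.02
position: [0.528, -0.0374, 0.0473]
tool_rot: [1.0, -0.008, 0.001, 0.0]
ft_force: [1.1, 1.4, 2.7]
grip_width: 0.0209
grip_force: 30.0
```

```bash
python3 - <<'E'
from h import *
st(); goto([.5624,.2524,.157],0,0,-.015)
E
```

```text
t 52.025 pos [ 0.528  -0.0374  0.0473] R [[1.0, -0.016, 0.001], [-0.016, -1.0, -0.001], [0.001, 0.001, -1.0]] q [-2.820e-01  6.970e-01  1.812e+00 -1.000e-03  6.320e-01  1.306e+00] w 0.0209 gf 30.032946970313787 F [1.1 1.4 2.7]
shift [ 0.746 -7.256 -2.546] turn [ 0.012 -0.019 -0.016]
```

Call:
jog_arm(motion=[0, 0, -0.3, 0, 0, 0, 1, 0, 0, -0.7, 0, 0, 0, 1, 0, 0, -0.7, 0, 0, 0, 1, 0, 0, -0.6, 0, 0, 0, 1, 0, -0.3, -0.3, 0, 0, 0, 1, 0.1, -0.6, 0, 0, 0, 0, 1, 0.1, -0.8, 0, 0, 0, 0, 1, 0.1, -0.8, 0, 0, 0, 0, 1, 0.1, -0.8, 0, 0, 0, 0, 1, 0.1, -0.8, 0, 0, 0, 0, 1, 0.1, -0.8, 0, 0, 0, 0, 1, 0.1, -0.8, 0, 0, 0, 0, 1])

```text
time: 53.52
position: [0.5581, 0.1919, 0.1497]
tool_rot: [1.0, -0.008, -0.001, 0.0]
ft_force: [0.3, 0.0, -3.1]
grip_width: 0.0206
grip_force: 30.0
```

Call:
jog_arm(motion=[0.04, -0.8, 0, 0, 0, 0, 1, 0, -0.5, 0, 0, 0, 0, 1, 0, -0.25, 0, 0, 0, 0, 1, 0, 0, 0, 0, 0, 0, 1, 0, 0, 0, 0, 0, 0, 1])

```text
time: 54.15
position: [0.5617, 0.2512, 0.1501]
tool_rot: [1.0, -0.008, -0.0, 0.001]
ft_force: [-0.4, -0.5, -2.3]
grip_width: 0.0209
grip_force: 30.0
```

```bash
python3 - <<'E'
from h import *
st(); goto([.5622,.2524,.110],0,0,-.015)
w=snap("wrist","w17.png");asc(w,5,290,150,500,9,4)
E
```

```text
t 54.15 pos [0.5617 0.2512 0.1501] R [[1.0, -0.017, -0.001], [-0.017, -1.0, -0.001], [-0.001, 0.001, -1.0]] q [ 2.400e-01  6.160e-01  1.533e+00 -1.000e-03  9.940e-01  1.828e+00] w 0.0209 gf 30.00439410097897 F [-0.4 -0.5 -2.3]
shift [ 0.014 -0.032  1.203] turn [ 0.019  0.011 -0.024]
5 -------------------------------------------======---------------------------------------
14 ---------------------------------------------------------------------------=------------
23 ---------------------------------------------------------------------------------=======
32 ...............*:--::.............                                              .......-
41 ...............-#......................................................................:
50 ...............:#-.....................................................................-
59 %%%%%%%%%%% ....#*... . . ..     . ... ..  ..  ........ ............................-..-
68 %%%%%%%%%%%-.. .*# .  ..............................................................:. -
77 +***++++%%%#..-.+# . .........                 ..-:::==--===--=------::---::..
[... 1447 characters left out ...]
..............................%%%.........: .::::
230        :-:        .#=  -..=++=+: %:   .===++*##====+=+=+++=+++.......%%% :..+==-.  =::::
239 *@@#+::::::::::::-=##-:++==++==*=%*===#############%=======+=++-.....%%%.:+++++++  ::::-
248 %%%@@@@@@=:::::::-=*#=--===++==*=%#=%##* .....    .#%%=======+====+==%%%=*++++++*  :::::
257 %%%@@@@@@@@=::::::-*#-:-===+++++=%%%+-=-=============+%+=+=+=+======+%%#=+++++++*  :::::
266 =#*%%%%@@@@@=:::::-+#-::===++++++#+====================+++=+=+====+==%%#=+++++++= .:---:
275 ==***#%%@@@@@:::::-+#--:+==+++==++=====..............===+==+++......+%%*++++++++. =:::::
284 @@@@@@@@@@@@@@@@@@@@@@@@@@@@+++=#@@@@@@====%%%%+=++=@@@@@@%%%%%@@@@@@@@@@@@@@@@@@@@@@@@@
```

Call:
jog_arm(motion=[0.01, -0.03, 0.25, 0, 0, 0, 1, 0, 0, 0.3, 0, 0, 0, 1, 0, 0, 0.3, 0, 0, 0, 1, 0, 0, 0.25, 0, 0, 0, 1, 0, 0, 0.07, 0, 0, 0, 1, 0, 0, 0, 0, 0, 0, 1, 0, 0, 0.03, 0, 0, 0, 1, 0, 0, 0, 0, 0, 0, 1])

```text
time: 55.2
position: [0.5624, 0.2534, 0.1026]
tool_rot: [1.0, -0.008, 0.0, 0.0]
ft_force: [-0.4, -0.2, -1.8]
grip_width: 0.0208
grip_force: 30.0
```

```bash
python3 - <<'E'
from h import *
print("A knob",bp("wrist",(0,0),.1)) if 0 else None
st()
E
```

```text
t 55.2 pos [0.5624 0.2534 0.1026] R [[1.0, -0.016, 0.001], [-0.016, -1.0, -0.001], [0.001, 0.001, -1.0]] q [ 2.43e-01  6.83e-01  1.56e+00 -1.00e-03  8.98e-01  1.83e+00] w 0.0208 gf 30.00202825292945 F [-0.4 -0.2 -1.8]
```

Call:
jog_arm(motion=[0, 0, 0.02, 0, 0, 0, 1, 0, 0, 0, 0, 0, 0, 0.45, 0, 0, 0, 0, 0, 0, 0.3, 0, 0, 0, 0, 0, 0, 0.1, 0, 0, 0, 0, 0, 0, 0.1, 0, 0, -0.4, 0, 0, 0, 0.1, 0, 0, -1, 0, 0, 0, 0.1, 0, 0, -1, 0, 0, 0, -0.2, -0.8, 0.9, 0, 0, 0, 0, -0.2, -0.8, 0.9, 0, 0, 0, 0, -0.2, -0.8, 0.9, 0, 0, 0, 0, -0.2, -0.8, 0.9, 0, 0, 0, 0, -0.2])

```text
time: 56.7
position: [0.4314, 0.1105, 0.1988]
tool_rot: [1.0, -0.008, 0.001, 0.0]
ft_force: [-0.4, -0.7, 0.4]
grip_width: 0.0521
grip_force: 0.0
```

Call:
jog_arm(motion=[0, 0.9, 0, 0, 0, 0, -0.2, 0, 0.9, 0, 0, 0, 0, -0.2, 0, 0.9, 0, 0, 0, 0, -0.2, 0, 0, 0, 0, 0, 0, -0.2, 0, 0, 0, 0, 0, 0, -0.2])

```text
time: 57.32
position: [0.4303, 0.0037, 0.1982]
tool_rot: [1.0, -0.008, 0.0, 0.0]
ft_force: [-1.1, 0.8, -0.0]
grip_width: 0.0521
grip_force: 0.0
```

```bash
python3 - <<'E'
from h import *
st(); w=snap("wrist","w18.png"); knobs(w)
s=snap("scene","s18.png");print(proj("scene",[.5624,.2525,.107]),proj("scene",[.6236,.252,.107]));asc(s,190,250,385,465,2,1)
t=snap("top","t18.png");print(proj("top",[.5624,.2525,.107]));asc(t,200,250,200,250,2,1)
E
```

```text
t 57.325 pos [0.4303 0.0037 0.1982] R [[1.0, -0.016, 0.001], [-0.016, -1.0, -0.001], [0.001, 0.001, -1.0]] q [-0.252  0.326  1.941 -0.     0.874  1.335] w 0.0521 gf 0.0 F [-1.1  0.8 -0. ]
blob [382.7 222.7] [367, 207, 32, 33, 812] [ 0.4318 -0.0342  0.055 ]
[421.67860093 200.63772519] [439.30545247 214.80330057]
190 %%##*+=----------------------------------------::::-=++==========---------------
192 %%%%%#*+=----------------------------------:::::::=+##*+========++=--:----------
194 %%%%%%%#*+=-----------------------------:::::::::-+#%%#*++====+++*#+-::::-------
196 %%%%%%%%%%#*+=-----------------==++++=-::::::::::-*%%%%###*****##%#*=:::::::----
198 +*#%@%@%%%%%#*+==-------------=+*#%%%#*=-::::::::-+#%@%%%%%#%%%%%%#+-:::::::::--
200 -==+#%@%%%%%%%%#*+==----------=*#%%%%%%*+--::::::::=+#%%%%%%%%%%%#+-::::::::-:::
202 ----=+*#%@%%@%%%%#*+==--------=*%@@%@%#*++==-::::::::-==+*****++=-::::::--====-:
204 ------=+*#%%%%%%%%%#*+=---=====+*%%%#***++====--::::::::::::-::::::::--====--:::
206 --------==+*#%%%%%#*+======--==+*##*+=--=+++=====-:::::::::::::::---===--::::--=
208 +==-------==+*##*+
[... 2465 characters left out ...]
#=--------=-------------------=##-------
226 -=------=#%=----------------------------=##-------
228 --------=##=----------------------------=##-------
230 --------=#%=------------=---------------=*#-------
232 --------=#%=-=+*++=------+=-------------=*#-------
234 --------=##+*#######------+*------------=##-------
236 --------=##*#######%#=----=**------------*#-------
238 --------=##=*######%*+-----*#------------*#-------
240 --------=#%=-=*###*+++----*#*------------*#-------
242 --------=##=----+++++=--=*#*=------------*#-------
244 -+------=#%=---=-----==*#*=------------=-*#-------
246 -+-------=====-======+=====+++++++++====+*#-------
248 -=--------+****+++++*%%###%%%%++++++++++++=-------
```

Call:
jog_arm(motion=[0.03, 0.5, 0, 0, 0, 0, -0.2, 0.03, 0.45, 0.3, 0, 0, 0, -0.2, 0, 0, 0.9, 0, 0, 0, -0.2, 0, 0, 0.9, 0, 0, 0, -0.2, 0, 0, 0.9, 0, 0, 0, -0.2, 0, 0, 0.78, 0, 0, 0, -0.2, 0, 0, 0, 0, 0, 0, -0.2, 0, 0, 0, 0, 0, 0, 0.5, 0, 0, 0, 0, 0, 0, 1, 0, 0, 0, 0, 0, 0, 1, 0, 0, 0, 0, 0, 0, 1])

```text
time: 58.85
position: [0.4323, -0.0347, 0.0471]
tool_rot: [1.0, -0.008, 0.001, 0.0]
ft_force: [1.0, 2.3, 3.5]
grip_width: 0.021
grip_force: 30.0
```

```bash
python3 - <<'E'
from h import *
st(); goto([.5928,.2179,.167],0,0,-.015)
E
```

```text
t 58.85 pos [ 0.4323 -0.0347  0.0471] R [[1.0, -0.016, 0.001], [-0.016, -1.0, -0.001], [0.001, 0.001, -1.0]] q [-3.390e-01  6.440e-01  2.052e+00 -1.000e-03  4.440e-01  1.250e+00] w 0.021 gf 30.03496628254652 F [1.  2.3 3.5]
shift [ 3.912 -6.377 -2.798] turn [ 0.013 -0.015 -0.017]
```

Call:
jog_arm(motion=[0, 0, -0.3, 0, 0, 0, 1, 0, 0, -0.7, 0, 0, 0, 1, 0, 0, -0.7, 0, 0, 0, 1, 0, 0, -0.7, 0, 0, 0, 1, 0.2, -0.3, -0.5, 0, 0, 0, 1, 0.35, -0.6, -0.2, 0, 0, 0, 1, 0.5, -0.8, 0, 0, 0, 0, 1, 0.5, -0.8, 0, 0, 0, 0, 1, 0.5, -0.8, 0, 0, 0, 0, 1, 0.5, -0.8, 0, 0, 0, 0, 1, 0.5, -0.8, 0, 0, 0, 0, 1, 0.4, -0.7, 0, 0, 0, 0, 1])

```text
time: 60.35
position: [0.5735, 0.1882, 0.1704]
tool_rot: [1.0, -0.008, -0.001, 0.001]
ft_force: [0.4, -0.1, -3.3]
grip_width: 0.0209
grip_force: 30.0
```

Call:
jog_arm(motion=[0.3, -0.5, 0, 0, 0, 0, 1, 0.16, -0.28, 0, 0, 0, 0, 1, 0, 0, 0, 0, 0, 0, 1, 0, 0, 0, 0, 0, 0, 1])

```text
time: 60.85
position: [0.5915, 0.2172, 0.1701]
tool_rot: [1.0, -0.008, -0.001, 0.001]
ft_force: [-0.8, -1.2, -3.0]
grip_width: 0.0205
grip_force: 30.0
```

```bash
python3 - <<'E'
from h import *
st(); goto([.5926,.2179,.110],0,0,-.015)
w=snap("wrist","w19.png")
b=(w.max(2)<75).astype(np.uint8)[:275]
n,l,s,c=cv2.connectedComponentsWithStats(b)
for i in range(1,n):
    if 300<s[i][4]<6000: print(c[i].round(1),s[i].tolist(),bp("wrist",c[i],.107).round(4))
E
```

```text
t 60.85 pos [0.5915 0.2172 0.1701] R [[1.0, -0.016, -0.002], [-0.016, -1.0, -0.001], [-0.002, 0.002, -1.0]] q [ 1.750e-01  6.090e-01  1.477e+00 -1.000e-03  1.058e+00  1.763e+00] w 0.0205 gf 30.00542993657291 F [-0.8 -1.2 -3. ]
shift [ 0.03  -0.022  1.701] turn [ 0.022  0.027 -0.018]
[571.1   9. ] [535, 0, 87, 24, 1213] [0.7094 0.1052 0.107 ]
[619.3  97.6] [592, 50, 48, 92, 3303] [0.6708 0.0774 0.107 ]
[179.8 184. ] [168, 94, 23, 181, 890] [0.6334 0.29   0.107 ]
[109.7 169.4] [51, 115, 113, 114, 4992] [0.6412 0.3238 0.107 ]
[324.5 239.7] [249, 147, 127, 128, 1731] [0.6034 0.2185 0.107 ]
[245.4 207.8] [220, 149, 60, 126, 2680] [0.6208 0.2581 0.107 ]
```

Call:
jog_arm(motion=[0.01, 0, 0.25, 0, 0, 0, 1, 0, 0, 0.3, 0, 0, 0, 1, 0, 0, 0.3, 0, 0, 0, 1, 0, 0, 0.3, 0, 0, 0, 1, 0, 0, 0.25, 0, 0, 0, 1, 0, 0, 0.2, 0, 0, 0, 1, 0, 0, 0.08, 0, 0, 0, 1, 0, 0, 0, 0, 0, 0, 1, 0, 0, 0, 0, 0, 0, 1])

```text
time: 62.02
position: [0.5933, 0.2181, 0.1035]
tool_rot: [1.0, -0.008, 0.0, 0.0]
ft_force: [-0.1, 0.5, -3.1]
grip_width: 0.0209
grip_force: 30.0
```

```bash
python3 - <<'E'
from h import *
st()
E
```

```text
t 62.025 pos [0.5933 0.2181 0.1035] R [[1.0, -0.016, 0.001], [-0.016, -1.0, -0.001], [0.001, 0.0, -1.0]] q [ 1.760e-01  6.980e-01  1.518e+00 -1.000e-03  9.250e-01  1.763e+00] w 0.0209 gf 30.003842264413834 F [-0.1  0.5 -3.1]
```

Call:
jog_arm(motion=[0, 0, 0.04, 0, 0, 0, 1, 0, 0, 0, 0, 0, 0, 1, 0, 0, 0, 0, 0, 0, 0.45, 0, 0, 0, 0, 0, 0, 0.3, 0, 0, 0, 0, 0, 0, 0.15, 0, 0, 0, 0, 0, 0, 0.15, 0, 0, -0.4, 0, 0, 0, 0.15, 0, 0, -1, 0, 0, 0, 0.15, 0, 0, -1, 0, 0, 0, 0.15, -0.9, -0.9, 0, 0, 0, 0, 1, -0.9, -0.9, 0, 0, 0, 0, 1, -0.9, -0.9, 0, 0, 0, 0, 1])

```text
time: 63.52
position: [0.486, 0.3288, 0.199]
tool_rot: [1.0, -0.008, 0.001, -0.0]
ft_force: [0.9, 0.6, 0.0]
grip_width: 0.0147
grip_force: 0.0
```

Call:
jog_arm(motion=[-0.5, -0.7, 0, 0, 0, 0, 1, 0, 0, 0, 0, 0, 0, 1, 0, 0, 0, 0, 0, 0, 1])

```text
time: 63.9
position: [0.4678, 0.3559, 0.1982]
tool_rot: [1.0, -0.008, 0.001, 0.0]
ft_force: [0.2, -0.3, -0.9]
grip_width: 0.0002
grip_force: 0.0
```

```bash
python3 - <<'E'
from h import *
st(); w=snap("wrist","w20.png"); asc(w,5,285,200,560,8,4)
s=snap("scene","s20.png");print(proj("scene",[.5926,.218,.107]));asc(s,190,250,385,475,2,1)
E
```

```text
t 63.9 pos [0.4678 0.3559 0.1982] R [[1.0, -0.016, 0.002], [-0.016, -1.0, -0.0], [0.002, 0.0, -1.0]] q [ 4.610e-01  5.200e-01  1.565e+00 -1.000e-03  1.056e+00  2.048e+00] w 0.0002 gf 0.0 F [ 0.2 -0.3 -0.9]
5 -----::--:-::::-:... ###----------------==##%...=...%........+%%%:.=%%%%%%%%#%%*.%%=..::::
13 -----------------:.. ########################...-...%........+%%%.:*+++*%%%*++.#%%%.....:+
21 ------------------.. ########################.......#........+%%% :.....++.....%%%.....:++
29 -----------------=................................. *........+%%% :...........%%%%-....+++
37 -----------------+.............................  .. +........+%%%.-...........%%%%*...*+++
45 -----------------=...----::::::::::::::::::--..  .. =........+%%%.:........ ..*@%%%*.:.*++
53 -----------------=...----::::::::::::::::::--..  .. -........*%%#. ... #...........%%:...*
61 -----------------= ..                 .........  .. :........#%%*. .%%..........@%%%%%@%%*
69 ------------------ ............... ............  .. :........%%%=.*%%........@@%%%%%%%%%-.
77 ------------------ ..... ..  :*@%%@* ...... ..
[... 4595 characters left out ...]
=++********+==---------===++=-:::::
236 =-:::::-====------------=+**#####**+==---------======+********++==---------===-::--=+=====
238 *+==-::::-====------------=+**######*+=--------==++********++==--------====--:::::::-+++++
240 ***++=-::::--===------------=++*######**+=---=++********++=---------====--:::::::::--=++++
242 *****++=-:::::-=+==------------=+**######**+*********+==--------====--::::::::::--==++++++
244 ********+=-::::--=+==------------=+**#####*******++==--------====--::::::::::--==+++++++++
246 =+********+=--::::-=++=------------=+**###****++=--------=====-:::::::::::--==+++++++++===
248 -==+********++=-::::-==+=-------------=+***+==--------====--::::::::::--==++++++++=====---
```

```bash
python3 - <<'E'
from h import *
for z in (.055,.06,.07): print(bp("wrist",(330.5,113),z).round(4))
s=cv2.imread("pics/s20.png"); print(proj("scene",[.544,.352,.05]),proj("scene",[.544,.352,.065])); asc(s,180,208,425,470,2,1)
# triangulate button top centre
print(tri((443.5,194),(182.4,244)))
goto([.544,.352,.11],0,0,-.015)
E
```

```text
[0.5441 0.3522 0.055 ]
[0.5441 0.3523 0.06  ]
[0.5439 0.3523 0.07  ]
[442.66960075 197.53561109] [443.50681196 193.16390438]
180 +++++++++++****++++==========-=--------------
182 ++++++++++++++============-------------------
184 +++++++++======------------------------------
186 *+*+++===-------:::::------------------------
188 **++==------------===------------------------
190 +===----:::-=++==========--------------------
192 ----::::::=*##*++=======+++=-:---------------
194 :::::::::-+#%%#**+++=++++*#+-::::------------
196 :::::::::=*%%%%%##*****##%%*=::::::----------
198 -::::::::-+#%@%%%%%%%%%%%%#+-:::::::::-------
200 +=-:::::::-=+#%%@%%%%@%%%#+-::::::::--::-----
202 ++==--:::::::-=++******+=-::::::--====-::::--
204 ++=====-:::::::::::---:::::::--====---:::----
206 =+++=====-:::::::::::::::--=====--:::--=+*#*+
[0.54270283 0.35352616 0.06026865]
shift [1.897 0.048 2.396] turn [ 0.01  -0.01  -0.031]
```

Call:
jog_arm(motion=[0.7, 0.04, 0, 0, 0, 0, 1, 0.7, 0, 0, 0, 0, 0, 1, 0.5, 0, 0.3, 0, 0, 0, 1, 0, 0, 0.9, 0, 0, 0, 1, 0, 0, 0.9, 0, 0, 0, 1, 0, 0, 0.65, 0, 0, 0, 1, 0, 0, 0, 0, 0, 0, 1, 0, 0, 0, 0, 0, 0, 1])

```text
time: 65.0
position: [0.5436, 0.353, 0.0877]
tool_rot: [1.0, -0.008, 0.0, 0.0]
ft_force: [0.5, 0.4, 0.4]
grip_width: 0.0005
grip_force: 0.0
```

Call:
jog_arm(motion=[0, 0, 0.12, 0, 0, 0, 1, 0, 0, 0.12, 0, 0, 0, 1, 0, 0, 0, 0, 0, 0, 1])

```text
time: 65.38
position: [0.5441, 0.3536, 0.0787]
tool_rot: [1.0, -0.008, 0.001, -0.0]
ft_force: [1.8, -0.0, 4.2]
grip_width: 0.0006
grip_force: 2.0
```

Call:
jog_arm(motion=[0, 0, 0.08, 0, 0, 0, 1, 0, 0, 0, 0, 0, 0, 1])

```text
time: 65.62
position: [0.5442, 0.3536, 0.0773]
tool_rot: [1.0, -0.008, 0.001, -0.0]
ft_force: [-0.8, -1.5, 14.1]
grip_width: 0.0001
grip_force: 6.8
```

Call:
jog_arm(motion=[0, 0, 0.04, 0, 0, 0, 1, 0, 0, 0, 0, 0, 0, 1, 0, 0, 0, 0, 0, 0, 1])

```text
time: 66.0
position: [0.5441, 0.3536, 0.0771]
tool_rot: [1.0, -0.008, 0.002, -0.0]
ft_force: [-3.0, -2.1, 20.4]
grip_width: 0.0008
grip_force: 10.3
```

Call:
jog_arm(motion=[0, 0, -0.3, 0, 0, 0, 1, 0, 0, -0.6, 0, 0, 0, 1, 0, 0, -1, 0, 0, 0, 1, 0, 0, -1, 0, 0, 0, 1, 0, 0, -0.5, 0, 0, 0, 1, 0, 0, 0, 0, 0, 0, 1, 0, 0, 0, 0, 0, 0, 1, 0, 0, 0, 0, 0, 0, 1])

```text
time: 67.0
position: [0.542, 0.3529, 0.2071]
tool_rot: [1.0, -0.008, -0.002, 0.001]
ft_force: [0.4, 0.6, 0.4]
grip_width: 0.0006
grip_force: 0.0
```

```bash
python3 - <<'E'
from h import *
st(); s=snap("scene","s21.png"); a=cv2.imread("pics/s20.png").astype(int)
print("diff pan area",abs(s.astype(int)-a)[195:270,390:470].mean(), "px>60:",(abs(s.astype(int)-a)[205:270,375:470].max(2)>60).sum())
t=snap("top","t21.png").astype(int);t0=cv2.imread("pics/top0.png").astype(int)
for n,(r0,r1,c0,c1) in dict(cup=(178,212,296,327),bowl=(270,318,458,504),jar=(288,315,172,202),bottles=(145,185,276,345),note=(195,236,465,520)).items(): print(n,abs(t-t0)[r0:r1,c0:c1].mean().round(1))
E
```

```text
t 67.0 pos [0.542  0.3529 0.2071] R [[1.0, -0.016, -0.004], [-0.016, -1.0, -0.002], [-0.004, 0.002, -1.0]] q [ 4.050e-01  5.870e-01  1.398e+00 -1.000e-03  1.161e+00  1.992e+00] w 0.0006 gf 0.0 F [0.4 0.6 0.4]
diff pan area 3.113611111111111 px>60: 0
cup 5.6
bowl 0.6
jar 14.8
bottles 1.1
note 0.8
```

```bash
python3 -c "
from rig import robot
print(robot.hand_in())"
```

```text
the job is handed in; nothing more can be done
None
```

I turned the pan right way up under the shelf and set it on the scale. I then stood all three weights upright in it, pressed the button to its stop and released it, and handed the job in. The hand-in gave no verdict. On the way to the scale the pan slipped from the grip once and landed right way up across the cup rim and two weights. I picked it up again, the weights were still upright, and a before-and-after picture showed no clear shift of the cup, bowl, bottles or notebook. The arm hid the jar in that picture, and I did not check the spoon.

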